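# Put four mixed-up lock parts back into their own job trays

### The arm

A 6-joint arm with a two-finger parallel gripper is mounted at the origin on the work surface. World frame = base frame: x ahead of the robot, y to its left, z up, the work surface at z = 0. Lengths are in m, angles in rad, forces in N, time in s.
With the tool pointing down it reaches from about 0.3 to 0.875 m from the base axis. Payload 6.4 kg.
Tool frame: the origin (TCP) lies midway between the tips of the shut fingers; the grasp point (between the pads) lies 19 mm behind it (ctrl.pinch_z is the distance from the TCP to the grasp point, in m); z points along the fingers, y is the line along which they close (so a half turn about z gives the same grasp; the last joint's range is limited). The gripper opens to 85 mm and grips with 20 to 120 N. Pads are 22 mm wide; open, the fingers measure 114 mm over their backs; the gripper's body (76 mm by 85 mm) begins 54 mm behind the grasp point. The pads swing forward as they close: fully open they stand 13 mm farther back than shut.
Start: joints at [-1.368, 0.181, 1.607, -0, 1.354, -0.206], TCP at [0.229, -0.528, 0.203] pointing down, gripper open.
Joint ranges: [-2.99, 2.99], [-0.89, 2.07], [0.3, 2.58], [-1.14, 4.28], [0, 2.63], [-3.12, 3.12]. Speed limits (rad/s): [2.57, 2.57, 3.01, 3.14, 3.14, 3.14].

### API

Orientations are given as a unit quaternion [w, x, y, z].
In Python, from bench import ctrl gives the robot as it stands.
- The arm moves only by the tool apply_moves, never from a script. Its argument "moves" is a list of rows, each an object with "jaw": the opening, from 0 (shut) to 1 (fully open); "offset": the shift along the tool's x, y, z in mm, a list of three; "rot": the turn, a rotation vector about the tool's x, y, z in degrees, a list of three. In form: [{"jaw": jaw, "offset": [dx, dy, dz], "rot": [ax, ay, az]}, ...]. A call has exactly 5 rows; each row shifts and turns the commanded pose from where the row before left it, along the tool's axes as they then stand; what a row does not reach is not made up. A row lasts 1/8 s, in which the tool goes at most 62.5 mm and 10.7 degrees, less where a joint would pass 70% of its speed; a pose out of reach is approached as far as the arm can. A call is refused whole if a number of a shift passes 62.5 or a number of a turn 10.7, either way. A call with a gripper value outside its range is refused whole. The fingers move at their own pace and stop on an object; the grip force is fixed at half the most. Time passes only in rows, so rows that do not move let the fingers close, or fill a call up. It gives the time, the measured TCP pose, the force, the opening and the grip force at its end, in the units of the state.
- ctrl.get_obs(): the state, without advancing time (a new reading comes with each control period).
- ctrl.camera(name): name is "scene" or "top" or "wrist"; returns (picture, depth): 384x512x3 uint8, red, green, blue; 384x512 float32, m along the optical axis (not along the pixel's ray), 0 where there is no reading.
- ctrl.camera_params(name): a dict with "K" (3x3 intrinsics, pixels), "dist" ([k1, k2, p1, p2, k3] as OpenCV has them; the pictures are not rectified), "cam_to_world" (4x4, takes a point from camera to world coordinates); the wrist camera has in their place "mount" (4x4, takes a point from camera to tool coordinates, whose origin is the TCP and whose axes are the flange's). Camera axes: x right, y down, z forward; pixel columns grow to the right and rows downward; lengths in m; the calibration is good to about 2 mm. A picture is of the moment at which its call begins: read the wrist's pose just before it. camera_params takes no time and is no camera call.
- ctrl.hand_in(): hands the job in; it is judged then, once.
Trained networks look in the newest picture that a camera, given by its name, has taken for a name from the list of things; names that differ only in an ending like _2 or _b are one class to them, and where a whole thing is asked for, a point or a joint stands for the part that bears it (a point fixed in the world has none). Each returns a list of dicts, best first, with "score" (0 to 1); they miss things now and then, are a little off and sometimes report something else, mostly with a low value. They report only what shows in the picture. A call takes as long as a camera call.
- ctrl.outline_of(camera, target): "region" (384x512 bool, what is visible of it) and "position" ([column, row] in pixels, amid what is visible of it).
The state is a dict: "time_s": time; "q": joint angles; "dq": joint speeds; "joint_efforts": joint torques, N m; "eef_pos": TCP position; "eef_rot": TCP orientation; "wrist_force": force on the tool from outside, world axes, zero at the start; "torque": the same for the moment, N m; "opening": opening from 0.0 (shut) to 1.0 (fully open); "grasp_force": force on a finger pad.
Only numpy, scipy, OpenCV 4.12 (cv2) and the standard library are available. Lean on these libraries where they do the work, as an engineer would, in place of code of your own. Each camera call takes 0.05 s, during which the arm holds its last target. There are 200 camera calls.

### The job

The serviced parts of four customers' locks have been put back into the wrong job trays: move each to the middle of the front bay of its own tray, the long profile cylinder to the flat mortise lock case, the brass rim cylinder to the box-shaped night latch, the small cam lock to the white letter-box door, and the inside knob to the outside knob. Set each down the way it lies or stands now, and let go. So that nothing gets mixed up again, never put two of these parts down together in one bay or on the mat; the empty black mat is free for parking one on the way.

Things in the scene. Friction and masses are not known exactly. Their poses are not given: they have to be found in the camera images.
- euro_mid (a point): Centre of the nickel-plated profile cylinder, lying on its side: 70 mm long (its x), 33 mm wide (y), 17 mm high; a 17 mm round barrel on its +y side, a 10 mm thick fin on its -y side. The point is mid-length, mid-width, 8.5 mm above what it lies on; z up. 0.17 kg. Grip it across y.
- rim_mid (a point): Centre of the brass rim cylinder, standing on its face: flange 35 mm across and 4 mm high, then a round barrel 29 mm across up to 32 mm high, then a flat tail bar (8 x 2.5 mm) up to 58 mm. The point is on its axis, 16 mm above what it stands on; z up. 0.16 kg. Grip the barrel from any side.
- cam_mid (a point): Centre of the small bright-metal cam lock, standing on its face: face 27 mm across, 4 mm high; round body 19 mm across up to 26 mm; on top a flat blade 14 mm wide, from 37 mm along +x to 7 mm along -x of the axis; nut on it up to 33.5 mm. The point is on the axis, 14 mm above what it stands on; z up. 0.09 kg. Grip the body across y, beside the blade.
- knob_mid (a point): Centre of the aluminium inside knob, standing on its rose (65 mm across, 11 mm high): neck 24 mm across, knob 52 mm across at 38 to 50 mm height, top at 57 mm, thumb-turn bar (24 x 6 mm) up to 65 mm. The point is on its axis, 30 mm above what it stands on; z up. 0.24 kg. Grip the 52 mm knob, about 44 mm above what it stands on, from any side.
- mortise_bay (a point): Middle of the floor of the front bay (nearest the robot) of the fixed grey job tray with the flat steel mortise lock case (150 x 75 x 20 mm) in its back bay. Bay 130 (x) by 128 mm (y) inside, walls 4 mm thick, 20 mm high above this floor, which is 4 mm above the bench. x points to the back bay, z up. Home of the profile cylinder.
- night_bay (a point): Middle of the floor of the front bay (nearest the robot) of the fixed grey job tray with the box-shaped grey night latch (92 x 64 mm, brass turn knob 52 mm high) in its back bay. Bay 130 (x) by 128 mm (y) inside, walls 4 mm thick, 20 mm high above this floor, which is 4 mm above the bench. x points to the back bay, z up. Home of the rim cylinder.
- letter_bay (a point): Middle of the floor of the front bay (nearest the robot) of the fixed grey job tray with the flat white letter-box door (155 x 105 x 14 mm, round lock hole) in its back bay. Bay 130 (x) by 128 mm (y) inside, walls 4 mm thick, 20 mm high above this floor, which is 4 mm above the bench. x points to the back bay, z up. Home of the cam lock.
- knobset_bay (a point): Middle of the floor of the front bay (nearest the robot) of the fixed grey job tray with the outside door knob (52 mm across, 57 mm high) and its tubular latch in its back bay. Bay 130 (x) by 128 mm (y) inside, walls 4 mm thick, 20 mm high above this floor, which is 4 mm above the bench. x points to the back bay, z up. Home of the inside knob.
- mat_top (a point): Middle of the top of the empty black rubber mat, 110 x 110 mm, 3 mm thick, fixed on the bench between robot and trays: the free spot. z up.

How it is judged:
By the outcome, as a careful person would: the job done as asked, in the order asked, and still so for the second after the job is handed in, with the robot touching nothing.
It also fails if it takes over 138 s, if anything falls off the work surface, if the arm or the gripper's body presses on something with over 40 N, if the wrist force passes 120 N, or if a joint passes its speed limit or range.

## Working session

There is one attempt and no reset: what is moved stays moved. The work goes in short steps, Python scripts to look and compute and a tool call to move; the robot and the scene stay as the last step left them, time stands still between calls to the robot, and variables do not carry over. Pictures are saved under pics/ and viewed, at most 14 in all, crops included, and the job is handed in when it is done.

Besides the shell and the picture viewer there is one more tool, called after "Request:" by a JSON object that holds its "api" and its "payload", one argument or row to a line. apply_moves: Moves the arm, as the interface text tells. Its arguments: {"type":"object","properties":{"moves":{"type":"array"}},"required":["moves"]}

```bash
mkdir -p pics
cat > h.py <<'E'
import numpy as np, cv2
from bench import ctrl
def world(cam, pts, d):
    p=ctrl.camera_params(cam); K=np.array(p['K']);dist=np.array(p['dist'])
    u=cv2.undistortPoints(np.array(pts,float).reshape(-1,1,2),K,dist)[:,0]
    P=np.c_[u,np.ones(len(u))]*np.array(d)[:,None]
    T=np.array(p['cam_to_world']); return P@T[:3,:3].T+T[:3,3]
def region_pts(cam,reg,depth):
    r,c=np.nonzero(reg&(depth>0)); return world(cam,np.c_[c,r],depth[r,c])
E
python3 - <<'E'
from h import *
for n in ['top','scene']:
    im,d=ctrl.camera(n); cv2.imwrite(f'pics/{n}0.png',im[:,:,::-1]); np.save(f'pics/{n}0d.npy',d)
    for t in ['euro_mid','rim_mid','cam_mid','knob_mid','mortise_bay','night_bay','letter_bay','knobset_bay','mat_top']:
        for o in ctrl.outline_of(n,t)[:2]:
            w=region_pts(n,o['region'],d)
            if len(w): print(n,t,round(o['score'],2),np.round(o['position']),len(w),np.round(np.median(w,0),3),np.round(w.min(0),3),np.round(w.max(0),3))
            else: print(n,t,round(o['score'],2),np.round(o['position']))
o=ctrl.get_obs();print(o['time_s'],o['eef_pos'],o['eef_rot'],o['opening'],ctrl.pinch_z)
E
```

```text
top euro_mid 0.85 [390. 175.] 417 [ 0.583 -0.274  0.018] [ 0.547 -0.302  0.002] [ 0.621 -0.247  0.027]
top rim_mid 0.49 [310. 172.] 170 [ 0.592 -0.083  0.037] [ 0.581 -0.103  0.004] [ 0.607 -0.07   0.065]
top cam_mid 0.48 [150. 168.] 146 [0.595 0.275 0.034] [0.58  0.265 0.007] [0.625 0.285 0.043]
top knob_mid 0.62 [228. 167.] 585 [0.596 0.097 0.06 ] [0.573 0.069 0.009] [0.627 0.132 0.074]
top mortise_bay 0.74 [153. 140.] 7707 [0.674 0.28  0.009] [ 0.519  0.209 -0.002] [0.849 0.358 0.04 ]
top night_bay 0.73 [393. 136.] 7324 [ 0.685 -0.291  0.007] [ 0.519 -0.364 -0.002] [ 0.85  -0.213  0.061]
top night_bay 0.32 [388. 176.] 382 [ 0.583 -0.274  0.019] [ 0.55  -0.302  0.002] [ 0.619 -0.247  0.027]
top letter_bay 0.82 [232. 125.] 7007 [0.704 0.102 0.017] [ 0.536  0.027 -0.001] [0.856 0.178 0.032]
top knobset_bay 0.69 [390. 178.] 378 [ 0.583 -0.275  0.019] [ 0.548 -0.302  0.002] [ 0.619 -0.247  0.027]
top knobset_bay 0.58 [309. 131.] 7349 [ 0.694 -0.086  0.006] [ 0.534 -0.159 -0.001] [ 0.851 -0.016  0.067]
top mat_top 0.64 [254. 244.] 2263 [0.425 0.042 0.004] [ 0.368 -0.016 -0.001] [0.483 0
[... 463 characters left out ...]
77 0.014] [ 0.494  0.204 -0.003] [0.835 0.352 0.038]
scene night_bay 0.84 [ 80. 231.] 7647 [ 0.706 -0.287  0.013] [ 0.519 -0.366 -0.003] [ 0.838 -0.216  0.057]
scene night_bay 0.31 [253. 298.] 9916 [0.743 0.101 0.017] [ 0.537  0.025 -0.002] [0.856 0.172 0.061]
scene letter_bay 0.72 [252. 301.] 9928 [0.741 0.102 0.017] [ 0.525  0.025 -0.002] [0.856 0.172 0.06 ]
scene knobset_bay 0.59 [166. 267.] 9171 [ 0.723 -0.086  0.006] [ 0.533 -0.17  -0.001] [ 0.851 -0.016  0.064]
scene mat_top 0.85 [274. 191.] 1515 [0.429 0.041 0.003] [ 0.365 -0.019 -0.002] [0.486 0.098 0.007]
1.0 [ 0.22860217 -0.52764831  0.20350313] [2.32239939e-05 9.79176393e-01 2.03011308e-01 2.39733343e-06] 0.9990051732114815 0.0187
```

Run:
```python
import cv2
a=cv2.imread('pics/top0.png')
c=a[80:300,90:450]
cv2.imwrite('pics/topc.png',cv2.resize(c,(800,489),interpolation=cv2.INTER_CUBIC))
a=cv2.imread('pics/scene0.png')
cv2.imwrite('pics/scenec.png',cv2.resize(a,(800,600),interpolation=cv2.INTER_CUBIC))
```

```text
(no output)
```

View pics/topc.png

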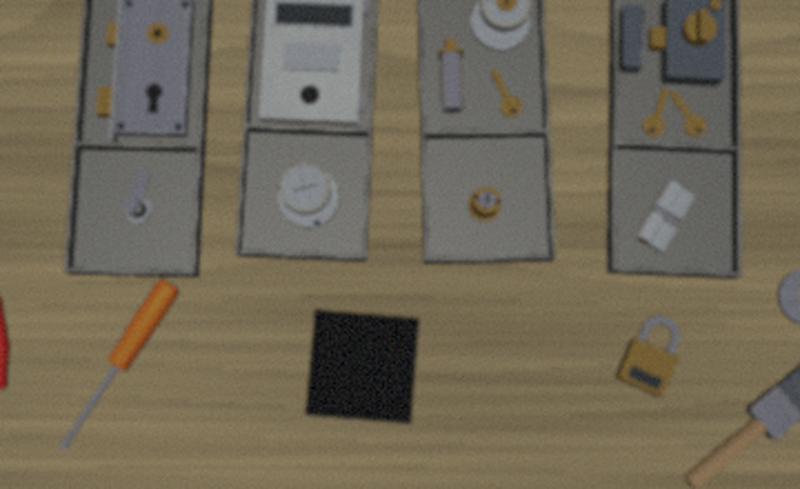

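View pics/scenec.png

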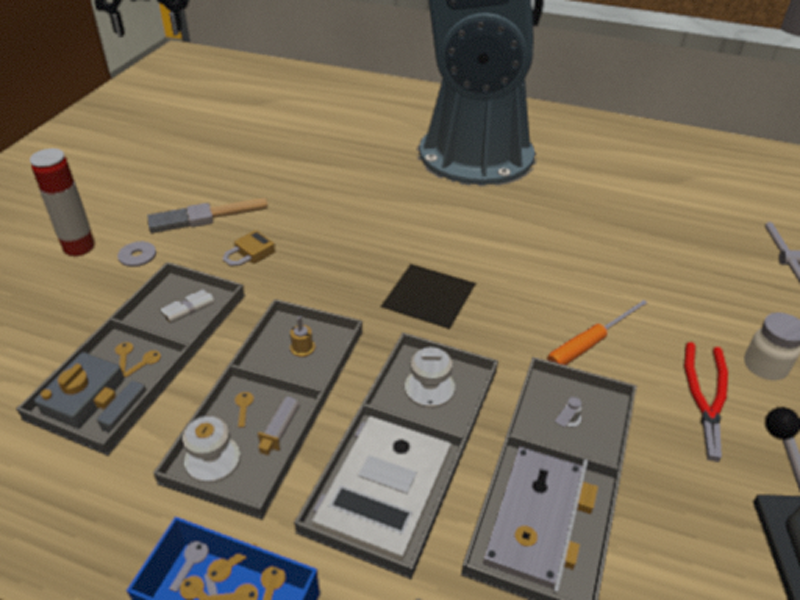

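The top view shows, left to right: the mortise tray holding the cam lock (crop pixel 138,208), the letter tray holding the knob (305,190), the knobset tray holding the rim cylinder (485,203), and the night tray holding the euro cylinder (667,215). The mat is at (362,366). This is a four-cycle, so I'll park the cam lock on the mat, then move euro→mortise, rim→night, knob→knobset and cam→letter.

```bash
cat > fit.py <<'E'
from h import *
from scipy.optimize import least_squares
C={}
for n in ['top','scene']:
    d=np.load(f'pics/{n}0d.npy'); r,c=np.nonzero(d>0); C[n]=world(n,np.c_[c,r],d[r,c])
def ring(P,g):
    def sd(q,p):
        c,s=np.cos(p[2]),np.sin(p[2]); l=(q-p[:2])@np.array([[c,-s],[s,c]])
        dx=abs(l[:,0])-67; dy=abs(l[:,1])-66
        return np.where((dx<0)&(dy<0),np.maximum(dx,dy),np.hypot(np.maximum(dx,0),np.maximum(dy,0)))
    p=np.array(g,float)
    for tol in (25,12,6,5):
        q=P[(P[:,2]>.016)&(P[:,2]<.032)][:,:2]*1000
        q=q[abs(sd(q,p))<tol]
        p=least_squares(lambda p:sd(q,p),p,loss='soft_l1',f_scale=2).x
    return p,len(q),np.std(sd(q,p))
B=dict(mortise=(587,281,-.05),letter=(605,102,-.05),knobset=(603,-87,.05),night=(588,-290,0))
for b,g in B.items():
    for n in C:
        p,k,s=ring(C[n],g); print(b,n,p[:2].round(1),np.degrees(p[2]).round(1),k,s.round(1))
def near(P,x,y,r,z0,z1): return P[(np.hypot(P[:,0]-x,P[:,1]-y)<r)&(P[:,2]>z0)&(P[:,2]<z1)]
for nm,(x,y,r,z0,z1) in dict(cam=(.598,.276,.045,.026,.05),euro=(.583,-.274,.048,.013,.035),rim=(.592,-.083,.03,.027,.045),knob=(.597,.098,.04,.043,.066)).items():
    for n in C:
        q=near(C[n],x,y,r,z0,z1)
        if len(q)<8: print(nm,n,len(q));continue
        (cx,cy),wh,a=cv2.minAreaRect((q[:,:2]*1000).astype(np.float32))
        m=q.mean(0)*1000; ev,V=np.linalg.eigh(np.cov(q[:,:2].T)); v=V[:,1]*np.sign(V[0,1])
        print(nm,n,len(q),'rect',np.round([cx,cy,*wh,a],1),'mean',m.round(1),'yaw',np.degrees(np.arctan2(v[1],v[0])).round(1))
for n in C: q=near(C[n],.426,.042,.05,-.01,.02); print('mat',n,q.mean(0).round(4))
E
python3 fit.py
```

```text
mortise top [588.8 281.7] -1.3 584 1.4
mortise scene [590.1 278.8] -1.0 816 1.5
letter top [607.1 103.8] -2.2 519 1.4
letter scene [608.7 101.9] -2.2 806 1.5
knobset top [603.8 -87.1] 1.3 521 1.4
knobset scene [605.2 -89.3] 1.2 759 1.5
night top [ 590.2 -284. ] -2.6 606 1.5
night scene [ 591.  -285.9] -2.3 730 1.6
cam top 137 rect [603.2 275.6  17.2  47.1  73. ] mean [601.8 276.1  35.1] yaw -14.4
cam scene 169 rect [603.4 272.9  18.1  46.7  70.7] mean [603.4 274.4  33.1] yaw -18.6
euro top 398 rect [ 583.8 -276.    32.6   72.7   59.1] mean [ 583.3 -274.2   18.7] yaw -29.8
euro scene 300 rect [ 584.  -276.7   35.3   70.5   59.5] mean [ 586.3 -273.7   17.5] yaw -30.5
rim top 122 rect [595.3 -85.6  27.3  27.9  89.6] mean [594.5 -84.3  37.6] yaw 3.4
rim scene 135 rect [595.5 -88.   29.2  27.7  15.8] mean [599.6 -85.6  35.8] yaw -63.6
knob top 395 rect [603.3 100.3  50.   50.6  20.6] mean [601.5  99.6  60.1] yaw 17.5
knob scene 464 rect [607.6  98.4  46.6  51.4   7.5] mean [612.3 100.1  56.9] yaw -75.3
mat top [0.4256 0.042  0.0044]
mat scene [0.4271 0.0426 0.0032]
```

Request:
{"api": "apply_moves", "payload": {
  "moves": [
    {"jaw": 0.6, "offset": [0, 0, 0], "rot": [0, 0, 9.85]},
    {"jaw": 0.6, "offset": [0, 0, 0], "rot": [0, 0, 9.85]},
    {"jaw": 0.6, "offset": [0, 0, 0], "rot": [0, 0, 9.85]},
    {"jaw": 0.6, "offset": [0, 0, 0], "rot": [0, 0, 9.85]},
    {"jaw": 0.6, "offset": [0, 0, 0], "rot": [0, 0, 0]}
  ]
}}

```text
time_s: 1.62
eef_pos: [0.2286, -0.5276, 0.2035]
eef_rot: [0.0, 0.99, -0.138, 0.0]
wrist_force: [0.4, 0.2, 0.2]
opening: 0.599
grasp_force: 0.0
```

Request:
{"api": "apply_moves", "payload": {
  "moves": [
    {"jaw": 0.6, "offset": [8.2, -58.3, 0], "rot": [0, 0, 0]},
    {"jaw": 0.6, "offset": [8.2, -58.3, 0], "rot": [0, 0, 0]},
    {"jaw": 0.6, "offset": [8.2, -58.3, 0], "rot": [0, 0, 0]},
    {"jaw": 0.6, "offset": [8.2, -58.3, 0], "rot": [0, 0, 0]},
    {"jaw": 0.6, "offset": [8.2, -58.3, 0], "rot": [0, 0, 0]}
  ]
}}

```text
time_s: 2.25
eef_pos: [0.3488, -0.2571, 0.2038]
eef_rot: [0.0, 0.991, -0.137, 0.0]
wrist_force: [0.0, -0.2, 0.0]
opening: 0.597
grasp_force: 0.0
```

Request:
{"api": "apply_moves", "payload": {
  "moves": [
    {"jaw": 0.6, "offset": [8.2, -58.3, 0], "rot": [0, 0, 0]},
    {"jaw": 0.6, "offset": [8.2, -58.3, 0], "rot": [0, 0, 0]},
    {"jaw": 0.6, "offset": [8.2, -58.3, 0], "rot": [0, 0, 0]},
    {"jaw": 0.6, "offset": [8.2, -58.3, 0], "rot": [0, 0, 0]},
    {"jaw": 0.6, "offset": [8.2, -58.3, 0], "rot": [0, 0, 0]}
  ]
}}

```text
time_s: 2.88
eef_pos: [0.4686, 0.0121, 0.2039]
eef_rot: [0.0, 0.991, -0.137, 0.001]
wrist_force: [1.2, -1.5, -0.4]
opening: 0.601
grasp_force: 0.0
```

Request:
{"api": "apply_moves", "payload": {
  "moves": [
    {"jaw": 0.6, "offset": [8.2, -58.3, 0], "rot": [0, 0, 0]},
    {"jaw": 0.6, "offset": [8.2, -58.3, 0], "rot": [0, 0, 0]},
    {"jaw": 0.6, "offset": [8.2, -58.3, 0], "rot": [0, 0, 0]},
    {"jaw": 0.6, "offset": [8.2, -58.3, 0], "rot": [0, 0, 0]},
    {"jaw": 0.6, "offset": [8.2, -58.3, 0], "rot": [0, 0, 0]}
  ]
}}

```text
time_s: 3.5
eef_pos: [0.5882, 0.2812, 0.2035]
eef_rot: [0.0, 0.991, -0.137, 0.0]
wrist_force: [0.1, -0.9, 0.4]
opening: 0.598
grasp_force: 0.0
```

```bash
cat >> h.py <<'E'
from scipy.spatial.transform import Rotation as R
def toolT(o):
    q=o['eef_rot']; T=np.eye(4); T[:3,:3]=R.from_quat([q[1],q[2],q[3],q[0]]).as_matrix(); T[:3,3]=o['eef_pos']; return T
def wristcloud(target=None,name=None):
    o=ctrl.get_obs(); im,d=ctrl.camera('wrist')
    if name: cv2.imwrite(f'pics/{name}.png',im[:,:,::-1])
    p=ctrl.camera_params('wrist'); T=toolT(o)@np.array(p['mount'])
    reg=d>0
    if target:
        L=ctrl.outline_of('wrist',target); print([(round(l['score'],2),np.round(l['position'])) for l in L[:2]])
        if L: reg=reg&L[0]['region']
    r,c=np.nonzero(reg)
    u=cv2.undistortPoints(np.c_[c,r].astype(float).reshape(-1,1,2),np.array(p['K']),np.array(p['dist']))[:,0]
    P=np.c_[u,np.ones(len(u))]*d[r,c][:,None]
    return P@T[:3,:3].T+T[:3,3]
def stat(q):
    (cx,cy),wh,a=cv2.minAreaRect((q[:,:2]*1000).astype(np.float32))
    v=np.linalg.eigh(np.cov(q[:,:2].T))[1][:,1]; v=v*np.sign(v[0])
    print(len(q),'rect',np.round([cx,cy,*wh,a],1),'mean',(q.mean(0)*1000).round(1),'yaw',np.degrees(np.arctan2(v[1],v[0])).round(1))
def rel(x,y,z):
    o=ctrl.get_obs(); T=toolT(o); print('t',round(o['time_s'],2),'pos',np.round(o['eef_pos']*np.array(1000),1),'yaw',np.degrees(np.arctan2(T[1,0],T[0,0])).round(2),'tool mm to go',np.round(T[:3,:3].T@(np.array([x,y,z])-np.array(o['eef_pos'])*1000),1))
E
python3 - <<'E'
from h import *
q=wristcloud('cam_mid','w1'); q=q[np.hypot(q[:,0]-.6,q[:,1]-.276)<.05]
stat(q); stat(q[q[:,2]>.026]); stat(q[q[:,2]<.014])
rel(589,278.4,11)
E
```

```text
[(0.79, array([248., 151.]))]
640 rect [603.9 277.1  25.   46.5  81.8] mean [602.2 275.6  30.7] yaw -17.8
556 rect [604.6 275.5  17.6  44.2  74.8] mean [603.7 274.9  33.9] yaw -17.4
73 rect [592.  279.   25.   21.4  84.8] mean [592.3 279.6   7.6] yaw 68.5
t 3.6 pos [588.1 284.1 202.2] yaw -15.49 tool mm to go [  2.6   5.5 191.1]
```

View pics/w1.png

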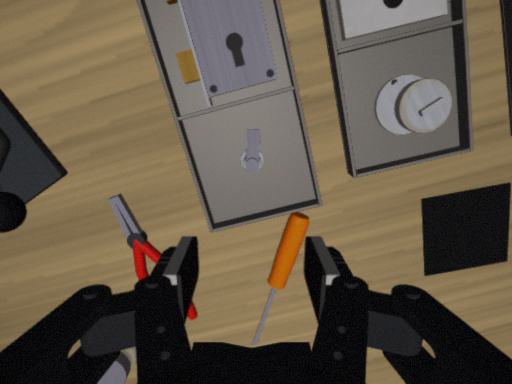

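The wrist picture shows the cam lock at (252,158), its blade pointing up the image. That agrees with the other two cameras to within 2 mm. Descending now.

Request:
{"api": "apply_moves", "payload": {
  "moves": [
    {"jaw": 0.6, "offset": [3.2, 4.4, 40], "rot": [0, 0, 1.5]},
    {"jaw": 0.6, "offset": [0, 0, 50], "rot": [0, 0, 0]},
    {"jaw": 0.6, "offset": [0, 0, 50], "rot": [0, 0, 0]},
    {"jaw": 0.6, "offset": [0, 0, 30], "rot": [0, 0, 0]},
    {"jaw": 0.6, "offset": [0, 0, 20], "rot": [0, 0, 0]}
  ]
}}

```text
time_s: 4.22
eef_pos: [0.5884, 0.2734, 0.0117]
eef_rot: [0.001, 0.989, -0.151, -0.001]
wrist_force: [0.6, 0.2, 0.2]
opening: 0.594
grasp_force: 0.0
```

Request:
{"api": "apply_moves", "payload": {
  "moves": [
    {"jaw": 0.6, "offset": [0, 0, 0], "rot": [0, 0, 0]},
    {"jaw": 0, "offset": [0, 0, 0], "rot": [0, 0, 0]},
    {"jaw": 0, "offset": [0, 0, 0], "rot": [0, 0, 0]},
    {"jaw": 0, "offset": [0, 0, 0], "rot": [0, 0, 0]},
    {"jaw": 0, "offset": [0, 0, 0], "rot": [0, 0, 0]}
  ]
}}

```text
time_s: 4.85
eef_pos: [0.5897, 0.2743, 0.0141]
eef_rot: [-0.0, 0.988, -0.152, 0.0]
wrist_force: [0.4, 0.1, -0.5]
opening: 0.003
grasp_force: 0.0
```

Request:
{"api": "apply_moves", "payload": {
  "moves": [
    {"jaw": 0, "offset": [0, 0, 0], "rot": [0, 0, 0]},
    {"jaw": 0, "offset": [0, 0, 0], "rot": [0, 0, 0]},
    {"jaw": 0, "offset": [0, 0, 0], "rot": [0, 0, 0]},
    {"jaw": 0, "offset": [0, 0, 0], "rot": [0, 0, 0]},
    {"jaw": 0, "offset": [0, 0, 0], "rot": [0, 0, 0]}
  ]
}}

```text
time_s: 5.48
eef_pos: [0.5894, 0.2741, 0.0135]
eef_rot: [0.0, 0.988, -0.152, -0.0]
wrist_force: [-0.1, 0.2, 0.6]
opening: -0.002
grasp_force: 0.0
```

Run:
```python
from h import *
im,d=ctrl.camera('wrist'); cv2.imwrite('pics/w2.png',im[:,:,::-1])
rel(589,278.4,11)
im,d=ctrl.camera('scene'); 
cv2.imwrite('pics/s2.png',np.hstack([cv2.resize(im[200:330,280:460],(415,300)),cv2.resize(cv2.imread('pics/w2.png')[:,:,::-1],(385,300))])[:,:,::-1])
for n in ['scene','wrist']:
    for o in ctrl.outline_of(n,'cam_mid')[:2]: print(n,o['score'],o['position'])
```

```text
t 5.53 pos [589.4 274.1  13.5] yaw -17.48 tool mm to go [-1.7 -4.   2.5]
scene 0.65 [362.8, 267.1]
wrist 0.75 [239.9, 211.5]
```

View pics/s2.png

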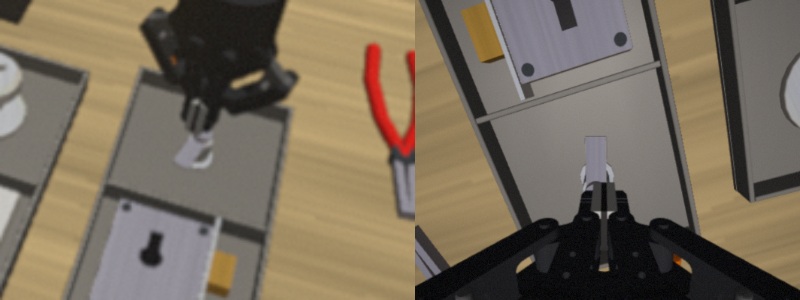

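The fingers shut just behind the cam lock, on the robot side. It's still standing. I'll open, rise and remeasure from closer.

Request:
{"api": "apply_moves", "payload": {
  "moves": [
    {"jaw": 0, "offset": [-25, 0, 0], "rot": [0, 0, 0]},
    {"jaw": 0, "offset": [0, 0, -50], "rot": [0, 0, 0]},
    {"jaw": 0.6, "offset": [0, 0, -50], "rot": [0, 0, 0]},
    {"jaw": 0.6, "offset": [0, 0, 0], "rot": [0, 0, 0]},
    {"jaw": 0.6, "offset": [0, 0, 0], "rot": [0, 0, 0]}
  ]
}}

```text
time_s: 6.3
eef_pos: [0.5653, 0.2815, 0.1132]
eef_rot: [0.0, 0.988, -0.152, -0.0]
wrist_force: [-0.4, -0.4, -0.0]
opening: 0.597
grasp_force: 0.0
```

Run:
```python
from h import *
def f(q):
    q=q[np.hypot(q[:,0]-.605,q[:,1]-.276)<.06]
    stat(q[q[:,2]>.028]); l=q[q[:,2]<.014]
    if len(l)>5: stat(l)
f(wristcloud('cam_mid'))
for n in ['top','scene']:
    im,d=ctrl.camera(n)
    o=ctrl.outline_of(n,'cam_mid')
    if o: print(n,o[0]['score']); f(region_pts(n,o[0]['region'],d))
rel(589,278.4,11)
print(ctrl.get_obs()['q'], ctrl.camera_params('wrist')['mount'])
```

```text
[(0.78, array([242., 144.]))]
1090 rect [602.8 273.6  18.5  46.4  67.6] mean [603.6 274.3  33.8] yaw -17.6
133 rect [589.4 279.   24.6  25.6   1.5] mean [591.2 276.1   7.5] yaw 68.0
top 0.63
49 rect [615.7 272.5  14.8  17.9  70.9] mean [615.8 272.3  34. ] yaw -10.3
18 rect [600.3 270.6   6.6  39.5  87. ] mean [587.9 271.    8.3] yaw -0.3
scene 0.26
0 rect [0. 0. 0. 0. 0.] mean [nan nan nan] yaw nan
t 6.6 pos [564.8 281.4 112.1] yaw -17.48 tool mm to go [ 24.1  -4.5 101.1]
[2.74393451e-01 3.93853754e-01 1.53239551e+00 1.29495605e-05
 1.21760726e+00 2.15029568e+00] [[-3.81823726e-04 -9.58020432e-01 -2.86699678e-01  7.28931766e-02]
 [ 9.99999900e-01 -2.99257960e-04 -3.31805214e-04  1.21719745e-03]
 [ 2.32079014e-04 -2.86699776e-01  9.58020451e-01 -1.70517249e-01]
 [ 0.00000000e+00  0.00000000e+00  0.00000000e+00  1.00000000e+00]]
  avg = a.mean(axis, **keepdims_kw)
  ret = um.true_divide(
h.py:27: RuntimeWarning: Degrees of freedom <= 0 for slice
  v=np.linalg.eigh(np.cov(q[:,:2].T))[1][:,1]; v=v*np.sign(v[0])
  c *= np.true_divide(1, fact)
  c *= np.true_divide(1, fact)
h.py:28: RuntimeWarning: Mean of empty slice.
  print(len(q),'rect',np.round([cx,cy,*wh,a],1),'mean',(q.mean(0)*1000).round(1),'yaw',np.degrees(np.arctan2(v[1],v[0])).round(1))
```

Run:
```python
from h import *
a=cv2.imread('pics/w2.png')[150:350,150:350]
im,d=ctrl.camera('wrist'); b=im[60:384,90:414,::-1]
cv2.imwrite('pics/x3.png',np.hstack([cv2.resize(a,(400,400),interpolation=2),cv2.resize(b,(400,400))]))
p=ctrl.camera_params('wrist'); K=np.array(p['K']); M=np.linalg.inv(np.array(p['mount']))
T=toolT(ctrl.get_obs())
for w in ([0,0,0],[0,0,-.019]):
    print(cv2.projectPoints(np.array([w]),M[:3,:3],M[:3,3],K,np.array(p['dist']))[0].ravel())
print(K)
```

```text
Traceback (most recent call last):
cv2.error: OpenCV(4.12.0) /io/opencv/modules/calib3d/src/calibration_base.cpp:1490: error: (-215:Assertion failed) npoints >= 0 && (depth == CV_32F || depth == CV_64F) in function 'projectPoints'
```

View pics/x3.png

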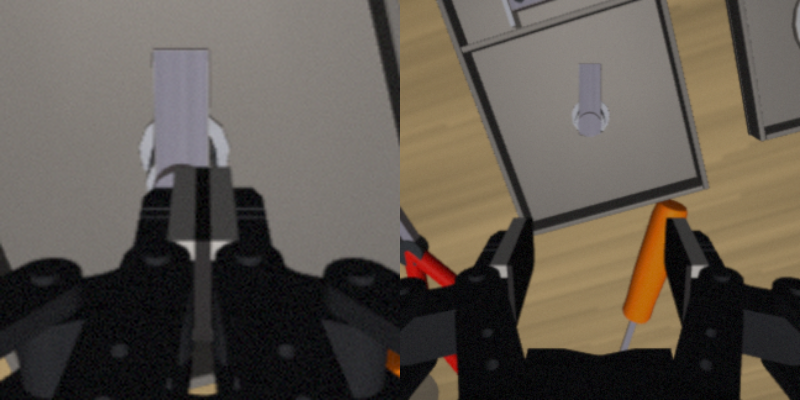

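Run:
```python
from h import *
p=ctrl.camera_params('wrist'); K=np.array(p['K']); M=np.linalg.inv(np.array(p['mount']))
print(K.round(1),ctrl.get_obs()['eef_pos'])
def pr(w): return cv2.projectPoints(np.array(w,float).reshape(-1,1,3),M[:3,:3].copy(),M[:3,3].copy(),K,np.array(p['dist'],float))[0].reshape(-1,2).round(0).tolist()
print('tip,grasp', pr([[0,0,0],[0,0,-.019]]))
# predicted cam in w2: TCP (589.4,274.1,13.5) yaw -17.5
c,s=np.cos(np.radians(-17.5)),np.sin(np.radians(-17.5)); Rt=np.array([[c,s,0],[s,-c,0],[0,0,-1]]);t=np.array([589.4,274.1,13.5])
A=np.array([588.5,278,0]); e=np.array([c,s,0]); 
for nm,w in dict(nut=A+[0,0,37.5],tip=A+37*e+[0,0,34],face=A+[0,0,8]).items(): print(nm,pr((Rt.T@(w-t))/1000))
q=wristcloud(); im,d=ctrl.camera('wrist')
# depth at open fingers tips
print(d[180:300:8,125].round(3)); print(d[230:300:8,190].round(3))
```

```text
[[319.6   0.  250.9]
 [  0.  319.6 191.4]
 [  0.    0.    1. ]] [0.56507414 0.28142927 0.11245564]
tip,grasp [[249.0, 228.0], [249.0, 242.0]]
nut [[242.0, 250.0]]
tip [[241.0, 178.0]]
face [[243.0, 227.0]]
[0.291 0.295 0.297 0.3   0.301 0.303 0.306 0.307 0.31  0.312 0.315 0.318
 0.311 0.309 0.11 ]
[0.284 0.145 0.138 0.134 0.133 0.133 0.133 0.134 0.134]
```

Run:
```python
from h import *
im,d=ctrl.camera('wrist'); p=ctrl.camera_params('wrist'); T=np.array(p['mount'])
r,c=np.nonzero((d>0)&(d<.21))
u=cv2.undistortPoints(np.c_[c,r].astype(float).reshape(-1,1,2),np.array(p['K']),np.array(p['dist']))[:,0]
P=(np.c_[u,np.ones(len(u))]*d[r,c][:,None])@T[:3,:3].T+T[:3,3]; P*=1000
for z in range(-80,20,5):
    m=(P[:,2]>=z)&(P[:,2]<z+5)
    if m.any(): print(z,m.sum(),'x',P[m,0].min().round(),P[m,0].max().round(),'yneg',P[m&(P[:,1]<0),1].max(initial=-999).round(),'ypos',P[m&(P[:,1]>0),1].min(initial=999).round(),'rows',r[m].min(),r[m].max())
```

```text
-80 1330 x 6.0 14.0 yneg -25.0 ypos 27.0 rows 277 304
-75 439 x 1.0 14.0 yneg -26.0 ypos 28.0 rows 275 302
-70 930 x -11.0 12.0 yneg -24.0 ypos 26.0 rows 269 322
-65 602 x -11.0 12.0 yneg -24.0 ypos 26.0 rows 263 318
-60 634 x -11.0 12.0 yneg -24.0 ypos 26.0 rows 255 308
-55 567 x -11.0 12.0 yneg -24.0 ypos 26.0 rows 250 301
-50 517 x -11.0 12.0 yneg -24.0 ypos 26.0 rows 244 295
-45 440 x -11.0 12.0 yneg -24.0 ypos 26.0 rows 240 289
-40 331 x -11.0 11.0 yneg -24.0 ypos 26.0 rows 236 282
-35 132 x -11.0 11.0 yneg -24.0 ypos 26.0 rows 236 276
```

Wrist depth puts the real fingertips about 31 mm short of the TCP at this opening. So the fingers shut above the nut, and I need to go lower. I'll do it in checked steps.

Request:
{"api": "apply_moves", "payload": {
  "moves": [
    {"jaw": 0.6, "offset": [23.7, -4.4, 0], "rot": [0, 0, 0]},
    {"jaw": 0.6, "offset": [0, 0, 40], "rot": [0, 0, 0]},
    {"jaw": 0.6, "offset": [0, 0, 40], "rot": [0, 0, 0]},
    {"jaw": 0.6, "offset": [0, 0, 27], "rot": [0, 0, 0]},
    {"jaw": 0.6, "offset": [0, 0, 0], "rot": [0, 0, 0]}
  ]
}}

```text
time_s: 7.42
eef_pos: [0.5871, 0.278, 0.0037]
eef_rot: [0.001, 0.988, -0.152, -0.003]
wrist_force: [-0.5, 0.2, -0.5]
opening: 0.601
grasp_force: 0.0
```

```bash
cat >> h.py <<'E'
def view(name):
    "finger tips and scene from the wrist camera, world z"
    o=ctrl.get_obs(); im,d=ctrl.camera('wrist'); p=ctrl.camera_params('wrist'); T=np.array(p['mount'])
    r,c=np.nonzero((d>0)&(d<.21))
    u=cv2.undistortPoints(np.c_[c,r].astype(float).reshape(-1,1,2),np.array(p['K']),np.array(p['dist']))[:,0]
    P=(np.c_[u,np.ones(len(u))]*d[r,c][:,None])@T[:3,:3].T+T[:3,3]
    cv2.imwrite(f'pics/{name}.png',im[:,:,::-1]); return o,P*1000,im
E
python3 - <<'E'
from h import *
o,P,im=view('w4'); print(o['eef_pos'],o['wrist_force'],o['opening'])
for z in range(-60,20,4):
    m=(P[:,2]>=z)&(P[:,2]<z+4)&(abs(P[:,1])<60)&(abs(P[:,0])<13)
    if m.any(): print(z,m.sum(),'yneg',P[m&(P[:,1]<0),1].max(initial=-999).round(),'ypos',P[m&(P[:,1]>0),1].min(initial=999).round(), np.percentile(P[m,1],[5,50,95]).round())
E
```

```text
[0.58711792 0.2780359  0.00367835] [-0.51729987  0.24932309 -0.47198026] 0.60052859645377
-60 506 yneg -24.0 ypos 26.0 [-37. -24.  38.]
-56 467 yneg -24.0 ypos 26.0 [-36.  27.  39.]
-52 432 yneg -24.0 ypos 26.0 [-36. -24.  39.]
-48 395 yneg -24.0 ypos 26.0 [-36.  26.  39.]
-44 366 yneg -24.0 ypos 26.0 [-36. -24.  38.]
-40 272 yneg -24.0 ypos 26.0 [-34.  26.  36.]
-36 913 yneg -0.0 ypos 0.0 [-24.  -2.  27.]
-32 358 yneg -0.0 ypos 0.0 [-8. -1.  6.]
-28 134 yneg -0.0 ypos 2.0 [-10.  -5.   7.]
-24 34 yneg -9.0 ypos 6.0 [-11.  -9.   8.]
-20 21 yneg -9.0 ypos 6.0 [-11.  -9.   8.]
-16 15 yneg -9.0 ypos 6.0 [-10.   6.   8.]
-12 13 yneg -10.0 ypos 7.0 [-10.   7.   8.]
-8 127 yneg -10.0 ypos 7.0 [-14.   7.  10.]
-4 5316 yneg -11.0 ypos 7.0 [-56. -13.  55.]
0 1292 yneg -11.0 ypos 7.0 [-52.  22.  57.]
```

View pics/w4.png

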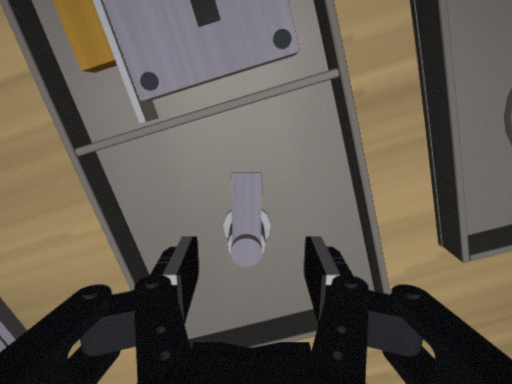

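Request:
{"api": "apply_moves", "payload": {
  "moves": [
    {"jaw": 0.6, "offset": [2, -2.5, 0], "rot": [0, 0, 0]},
    {"jaw": 0.6, "offset": [0, 0, 10], "rot": [0, 0, 0]},
    {"jaw": 0.6, "offset": [0, 0, 8], "rot": [0, 0, 0]},
    {"jaw": 0.6, "offset": [0, 0, 0], "rot": [0, 0, 0]},
    {"jaw": 0, "offset": [0, 0, 0], "rot": [0, 0, 0]}
  ]
}}

```text
time_s: 8.1
eef_pos: [0.5921, 0.2805, -0.0116]
eef_rot: [0.0, 0.988, -0.152, -0.0]
wrist_force: [-0.4, 0.3, -0.9]
opening: 0.403
grasp_force: 0.0
```

Request:
{"api": "apply_moves", "payload": {
  "moves": [
    {"jaw": 0, "offset": [0, 0, 0], "rot": [0, 0, 0]},
    {"jaw": 0, "offset": [0, 0, 0], "rot": [0, 0, 0]},
    {"jaw": 0, "offset": [0, 0, 0], "rot": [0, 0, 0]},
    {"jaw": 0, "offset": [0, 0, 0], "rot": [0, 0, 0]},
    {"jaw": 0, "offset": [0, 0, 0], "rot": [0, 0, 0]}
  ]
}}

```text
time_s: 8.72
eef_pos: [0.5926, 0.2806, -0.011]
eef_rot: [-0.0, 0.988, -0.152, 0.0]
wrist_force: [0.6, -0.4, 5.5]
opening: 0.186
grasp_force: 58.9
```

Run:
```python
from h import *
o,P,im=view('w5'); rel(589,278.5,0); print(o['opening'],o['grasp_force'],o['wrist_force'])
for z in range(-60,20,4):
    m=(P[:,2]>=z)&(P[:,2]<z+4)&(abs(P[:,1])<60)&(abs(P[:,0])<13)
    if m.any(): print(z,m.sum(),'x',P[m,0].min().round(),P[m,0].max().round(),'y', np.percentile(P[m,1],[5,50,95]).round())
```

```text
t 8.78 pos [592.6 280.6 -11. ] yaw -17.48 tool mm to go [ -2.8   3.1 -11. ]
0.1863582109676346 58.879002928733826 [ 0.55829583 -0.40962602  5.54546758]
-60 320 x -9.0 12.0 y [-19.   9.  21.]
-56 366 x -11.0 12.0 y [-19.   9.  21.]
-52 1097 x -10.0 12.0 y [-15.   1.  17.]
-48 641 x -11.0 13.0 y [-17.   1.  19.]
-44 800 x -10.0 13.0 y [-16.   1.  19.]
-40 223 x 3.0 12.0 y [-18.  -7.  21.]
-36 146 x 3.0 12.0 y [-17.   1.  19.]
-32 48 x 3.0 11.0 y [-12.   9.  14.]
-20 626 x -13.0 13.0 y [-55.  12.  56.]
-16 6495 x -13.0 13.0 y [-56. -13.  56.]
```

Gripped at 59 N. Lifting it to the mat.

Request:
{"api": "apply_moves", "payload": {
  "moves": [
    {"jaw": 0, "offset": [0, 0, -30], "rot": [0, 0, 0]},
    {"jaw": 0, "offset": [0, 0, -60], "rot": [0, 0, 0]},
    {"jaw": 0, "offset": [0, 0, -20], "rot": [0, 0, 0]},
    {"jaw": 0, "offset": [-14.5, 46.2, 0], "rot": [0, 0, 0]},
    {"jaw": 0, "offset": [-14.5, 46.2, 0], "rot": [0, 0, 0]}
  ]
}}

```text
time_s: 9.4
eef_pos: [0.5352, 0.2003, 0.0975]
eef_rot: [0.0, 0.988, -0.151, -0.001]
wrist_force: [-0.0, -0.7, -0.8]
opening: 0.186
grasp_force: 58.8
```

Request:
{"api": "apply_moves", "payload": {
  "moves": [
    {"jaw": 0, "offset": [-14.5, 46.2, 0], "rot": [0, 0, 0]},
    {"jaw": 0, "offset": [-14.5, 46.2, 0], "rot": [0, 0, 0]},
    {"jaw": 0, "offset": [-14.5, 46.2, 0], "rot": [0, 0, 0]},
    {"jaw": 0, "offset": [-14.5, 46.2, 0], "rot": [0, 0, 0]},
    {"jaw": 0, "offset": [0, 0, 0], "rot": [0, 0, 0]}
  ]
}}

```text
time_s: 10.02
eef_pos: [0.4233, 0.0407, 0.0972]
eef_rot: [0.0, 0.988, -0.154, -0.002]
wrist_force: [0.7, -0.2, -0.5]
opening: 0.185
grasp_force: 58.9
```

Run:
```python
from h import *
q=wristcloud('cam_mid','w6'); stat(q); print(np.percentile(q[:,2],[2,50,98])); rel(426.5,42.3,-12); o=ctrl.get_obs(); print(o['grasp_force'],o['opening'])
```

```text
[(0.73, array([249., 239.]))]
3292 rect [435.4  34.7  21.1  45.3  64.1] mean [436.1  35.5 141.8] yaw -17.9
[0.13787381 0.14105514 0.1467521 ]
t 10.12 pos [425.6  42.1  98.1] yaw -17.56 tool mm to go [  0.8  -0.4 110.1]
58.90420854091644 0.1879874533051167
```

Request:
{"api": "apply_moves", "payload": {
  "moves": [
    {"jaw": 0, "offset": [0, 0, 50], "rot": [0, 0, 0]},
    {"jaw": 0, "offset": [0, 0, 40], "rot": [0, 0, 0]},
    {"jaw": 0, "offset": [0, 0, 15], "rot": [0, 0, 0]},
    {"jaw": 0, "offset": [0, 0, 4.5], "rot": [0, 0, 0]},
    {"jaw": 0, "offset": [0, 0, 0], "rot": [0, 0, 0]}
  ]
}}

```text
time_s: 10.75
eef_pos: [0.427, 0.0424, -0.0103]
eef_rot: [0.0, 0.988, -0.152, 0.001]
wrist_force: [-0.1, 0.4, -0.0]
opening: 0.184
grasp_force: 58.9
```

Request:
{"api": "apply_moves", "payload": {
  "moves": [
    {"jaw": 0, "offset": [0, 0, 0], "rot": [0, 0, 0]},
    {"jaw": 0.6, "offset": [0, 0, 0], "rot": [0, 0, 0]},
    {"jaw": 0.6, "offset": [0, 0, 0], "rot": [0, 0, 0]},
    {"jaw": 0.6, "offset": [0, 0, 0], "rot": [0, 0, 0]},
    {"jaw": 0.6, "offset": [0, 0, 0], "rot": [0, 0, 0]}
  ]
}}

```text
time_s: 11.38
eef_pos: [0.426, 0.0422, -0.0109]
eef_rot: [0.0, 0.988, -0.152, 0.0]
wrist_force: [0.1, -1.1, -0.8]
opening: 0.602
grasp_force: 0.0
```

Request:
{"api": "apply_moves", "payload": {
  "moves": [
    {"jaw": 0.6, "offset": [0, 0, -30], "rot": [0, 0, 0]},
    {"jaw": 0.6, "offset": [0, 0, -60], "rot": [0, 0, 0]},
    {"jaw": 0.6, "offset": [0, 0, -60], "rot": [0, 0, 0]},
    {"jaw": 0.7, "offset": [0, 0, 0], "rot": [0, 0, 0]},
    {"jaw": 0.7, "offset": [0, 0, 0], "rot": [0, 0, 0]}
  ]
}}

```text
time_s: 12.0
eef_pos: [0.4256, 0.0423, 0.1387]
eef_rot: [-0.0, 0.988, -0.152, -0.0]
wrist_force: [0.5, -0.6, -0.1]
opening: 0.699
grasp_force: 0.0
```

Run:
```python
from h import *
q=wristcloud('cam_mid','w7'); stat(q[q[:,2]>.026]); stat(q[q[:,2]<.014]); rel(584,-276.3,139)
o=ctrl.outline_of('wrist','cam_mid')
```

```text
[(0.67, array([249., 167.]))]
794 rect [438.9  37.8  18.1  43.   72.6] mean [438.5  37.7  32.9] yaw -17.8
87 rect [427.5  41.4  23.5  16.   71.9] mean [428.1  41.8   6.8] yaw 70.3
t 12.1 pos [424.5  42.4 137.4] yaw -17.48 tool mm to go [247.9 256.1  -2.3]
```

Request:
{"api": "apply_moves", "payload": {
  "moves": [
    {"jaw": 0.7, "offset": [0, 0, 0], "rot": [0, 0, 6.25]},
    {"jaw": 0.7, "offset": [0, 0, 0], "rot": [0, 0, 6.25]},
    {"jaw": 0.7, "offset": [0, 0, 0], "rot": [0, 0, 0]},
    {"jaw": 0.7, "offset": [49.6, 32.7, 0], "rot": [0, 0, 0]},
    {"jaw": 0.7, "offset": [49.6, 32.7, 0], "rot": [0, 0, 0]}
  ]
}}

```text
time_s: 12.78
eef_pos: [0.4794, -0.0646, 0.1384]
eef_rot: [-0.0, 0.967, -0.256, -0.0]
wrist_force: [1.3, -0.1, 0.3]
opening: 0.699
grasp_force: 0.0
```

Request:
{"api": "apply_moves", "payload": {
  "moves": [
    {"jaw": 0.7, "offset": [49.6, 32.7, 0], "rot": [0, 0, 0]},
    {"jaw": 0.7, "offset": [49.6, 32.7, 0], "rot": [0, 0, 0]},
    {"jaw": 0.7, "offset": [49.6, 32.7, 0], "rot": [0, 0, 0]},
    {"jaw": 0.7, "offset": [49.6, 32.7, 0], "rot": [0, 0, 0]},
    {"jaw": 0.7, "offset": [0, 0, 0], "rot": [0, 0, 0]}
  ]
}}

```text
time_s: 13.4
eef_pos: [0.5858, -0.2802, 0.1367]
eef_rot: [0.0, 0.966, -0.259, -0.001]
wrist_force: [0.3, 0.8, 0.3]
opening: 0.701
grasp_force: 0.0
```

Run:
```python
from h import *
q=wristcloud('euro_mid','w8'); stat(q[q[:,2]>.011]); print(np.percentile(q[:,2],[5,50,95])); rel(584,-276.3,-22)
```

```text
[(0.79, array([249., 181.]))]
2463 rect [ 584.  -277.6   32.7   70.6   58.9] mean [ 585.8 -277.9   17.4] yaw -30.9
[0.01349607 0.01667813 0.02141633]
t 13.5 pos [ 584.8 -276.3  137.1] yaw -29.94 tool mm to go [ -0.2   0.5 159.1]
```

View pics/w8.png

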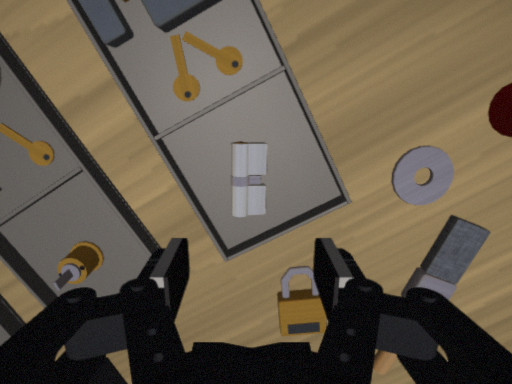

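Request:
{"api": "apply_moves", "payload": {
  "moves": [
    {"jaw": 0.7, "offset": [0, 0, 55], "rot": [0, 0, 0]},
    {"jaw": 0.7, "offset": [0, 0, 55], "rot": [0, 0, 0]},
    {"jaw": 0.7, "offset": [0, 0, 35], "rot": [0, 0, 0]},
    {"jaw": 0.7, "offset": [0, 0, 10], "rot": [0, 0, 0]},
    {"jaw": 0.7, "offset": [0, 0, 5], "rot": [0, 0, 0]}
  ]
}}

```text
time_s: 14.12
eef_pos: [0.5861, -0.2759, -0.0203]
eef_rot: [0.0, 0.966, -0.258, 0.0]
wrist_force: [0.4, -0.0, -0.2]
opening: 0.701
grasp_force: 0.0
```

Request:
{"api": "apply_moves", "payload": {
  "moves": [
    {"jaw": 0.7, "offset": [0, 0, 0], "rot": [0, 0, 0]},
    {"jaw": 0, "offset": [0, 0, 0], "rot": [0, 0, 0]},
    {"jaw": 0, "offset": [0, 0, 0], "rot": [0, 0, 0]},
    {"jaw": 0, "offset": [0, 0, 0], "rot": [0, 0, 0]},
    {"jaw": 0, "offset": [0, 0, 0], "rot": [0, 0, 0]}
  ]
}}

```text
time_s: 14.75
eef_pos: [0.5868, -0.2768, -0.019]
eef_rot: [0.0, 0.966, -0.259, 0.001]
wrist_force: [-1.1, 1.1, 6.4]
opening: 0.355
grasp_force: 58.8
```

Run:
```python
from h import *
o,P,im=view('w9'); rel(584,-277,0); print(o['opening'],o['grasp_force'],o['wrist_force'])
for z in range(-48,20,4):
    m=(P[:,2]>=z)&(P[:,2]<z+4)&(abs(P[:,1])<60)
    if m.any(): print(z,m.sum(),'x',P[m,0].min().round(),P[m,0].max().round(),'y', np.percentile(P[m,1],[5,50,95]).round())
```

```text
t 14.8 pos [ 586.8 -276.9  -19. ] yaw -29.98 tool mm to go [ -2.3   1.5 -19. ]
0.3546315656331433 58.76105574890971 [-1.08025892  1.09987508  6.38574689]
-48 498 x -11.0 104.0 y [-43.  14.  45.]
-44 6125 x -47.0 107.0 y [-52.   9.  55.]
-40 4398 x -38.0 108.0 y [-15.  -5.  45.]
-36 5466 x -38.0 109.0 y [-15.   8.  42.]
-32 962 x -36.0 110.0 y [-58.  17.  56.]
-28 8945 x -62.0 111.0 y [-58. -22.  47.]
-24 47944 x -84.0 112.0 y [-53.  -1.  51.]
-20 2557 x -85.0 113.0 y [41. 53. 59.]
```

Request:
{"api": "apply_moves", "payload": {
  "moves": [
    {"jaw": 0, "offset": [0, 0, -20], "rot": [0, 0, 0]},
    {"jaw": 0, "offset": [0, 0, -60], "rot": [0, 0, 0]},
    {"jaw": 0, "offset": [0, 0, -40], "rot": [0, 0, 0]},
    {"jaw": 0, "offset": [-27.4, -48.5, 0], "rot": [0, 0, 0]},
    {"jaw": 0, "offset": [-27.4, -48.5, 0], "rot": [0, 0, 0]}
  ]
}}

```text
time_s: 15.42
eef_pos: [0.5872, -0.1648, 0.1013]
eef_rot: [0.0, 0.966, -0.26, 0.001]
wrist_force: [0.4, -0.1, -2.7]
opening: 0.358
grasp_force: 60.0
```

Request:
{"api": "apply_moves", "payload": {
  "moves": [
    {"jaw": 0, "offset": [-27.4, -48.5, 0], "rot": [0, 0, 0]},
    {"jaw": 0, "offset": [-27.4, -48.5, 0], "rot": [0, 0, 0]},
    {"jaw": 0, "offset": [-27.4, -48.5, 0], "rot": [0, 0, 0]},
    {"jaw": 0, "offset": [-27.4, -48.5, 0], "rot": [0, 0, 0]},
    {"jaw": 0, "offset": [-27.4, -48.5, 0], "rot": [0, 0, 0]}
  ]
}}

```text
time_s: 16.05
eef_pos: [0.5893, 0.1152, 0.1005]
eef_rot: [-0.0, 0.966, -0.259, 0.001]
wrist_force: [0.4, 0.6, -2.4]
opening: 0.355
grasp_force: 60.0
```

Request:
{"api": "apply_moves", "payload": {
  "moves": [
    {"jaw": 0, "offset": [-27.4, -48.5, 0], "rot": [0, 0, 0]},
    {"jaw": 0, "offset": [-27.4, -48.5, 0], "rot": [0, 0, 0]},
    {"jaw": 0, "offset": [-27.4, -48.5, 0], "rot": [0, 0, 0]},
    {"jaw": 0, "offset": [0, 0, 0], "rot": [0, 0, 0]},
    {"jaw": 0, "offset": [0, 0, 0], "rot": [0, 0, 0]}
  ]
}}

```text
time_s: 16.68
eef_pos: [0.5905, 0.2804, 0.0996]
eef_rot: [0.0, 0.966, -0.258, 0.0]
wrist_force: [-0.4, -0.3, -2.1]
opening: 0.358
grasp_force: 60.1
```

Run:
```python
from h import *
q=wristcloud('euro_mid','w10'); q=q[q[:,2]>.1]; stat(q); print(np.percentile(q[:,2],[5,50,95])); rel(592,279.7,-19); o=ctrl.get_obs(); print(o['opening'],o['grasp_force'])
```

```text
[(0.75, array([252., 254.]))]
9100 rect [588.  280.2  33.3  71.6  60.3] mean [592.  278.5 135.7] yaw -29.5
[0.13195325 0.13508149 0.13980787]
t 16.77 pos [590.9 279.3  99.4] yaw -30.05 tool mm to go [  0.7  -0.9 118.4]
0.35218418188051337 60.054303891956806
```

View pics/w10.png

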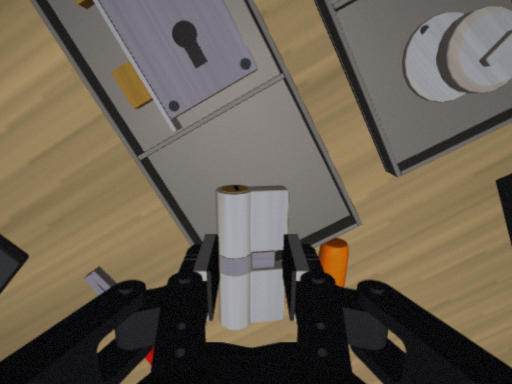

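Request:
{"api": "apply_moves", "payload": {
  "moves": [
    {"jaw": 0, "offset": [1.3, -0.8, 50], "rot": [0, 0, 0]},
    {"jaw": 0, "offset": [0, 0, 45], "rot": [0, 0, 0]},
    {"jaw": 0, "offset": [0, 0, 16], "rot": [0, 0, 0]},
    {"jaw": 0, "offset": [0, 0, 6.5], "rot": [0, 0, 0]},
    {"jaw": 0, "offset": [0, 0, 0], "rot": [0, 0, 0]}
  ]
}}

```text
time_s: 17.4
eef_pos: [0.5935, 0.2806, -0.0171]
eef_rot: [-0.001, 0.966, -0.259, 0.001]
wrist_force: [-0.3, 0.7, -2.5]
opening: 0.351
grasp_force: 60.1
```

Request:
{"api": "apply_moves", "payload": {
  "moves": [
    {"jaw": 0, "offset": [0, 0, 0], "rot": [0, 0, 0]},
    {"jaw": 0.65, "offset": [0, 0, 0], "rot": [0, 0, 0]},
    {"jaw": 0.65, "offset": [0, 0, 0], "rot": [0, 0, 0]},
    {"jaw": 0.65, "offset": [0, 0, 0], "rot": [0, 0, 0]},
    {"jaw": 0.65, "offset": [0, 0, 0], "rot": [0, 0, 0]}
  ]
}}

```text
time_s: 18.02
eef_pos: [0.5923, 0.2807, -0.0184]
eef_rot: [-0.0, 0.966, -0.259, 0.0]
wrist_force: [0.2, -0.2, 0.3]
opening: 0.653
grasp_force: 0.0
```

Request:
{"api": "apply_moves", "payload": {
  "moves": [
    {"jaw": 0.65, "offset": [0, 0, -30], "rot": [0, 0, 0]},
    {"jaw": 0.65, "offset": [0, 0, -60], "rot": [0, 0, 0]},
    {"jaw": 0.65, "offset": [0, 0, -60], "rot": [0, 0, 0]},
    {"jaw": 0.65, "offset": [0, 0, 0], "rot": [0, 0, 0]},
    {"jaw": 0.65, "offset": [0, 0, 0], "rot": [0, 0, 0]}
  ]
}}

```text
time_s: 18.65
eef_pos: [0.5919, 0.2806, 0.1312]
eef_rot: [0.0, 0.966, -0.259, -0.0]
wrist_force: [-0.8, 0.7, -0.3]
opening: 0.648
grasp_force: 0.0
```

Run:
```python
from h import *
q=wristcloud('euro_mid'); q=q[(q[:,2]>.011)&(q[:,2]<.05)]; stat(q); print(np.percentile(q[:,2],[5,50,95])); rel(595.4,-86.8,140)
```

```text
[]
30908 rect [597.7 290.4 443.  380.9  47.6] mean [647.3 267.   21.2] yaw 77.9
[0.01255057 0.0232047  0.02533845]
t 18.75 pos [590.8 280.2 129.3] yaw -29.98 tool mm to go [187.4 315.6 -10.4]
```

Request:
{"api": "apply_moves", "payload": {
  "moves": [
    {"jaw": 0.65, "offset": [26.8, 45.1, 0], "rot": [0, 0, 0]},
    {"jaw": 0.65, "offset": [26.8, 45.1, 0], "rot": [0, 0, 0]},
    {"jaw": 0.65, "offset": [26.8, 45.1, 0], "rot": [0, 0, 0]},
    {"jaw": 0.65, "offset": [26.8, 45.1, 0], "rot": [0, 0, 0]},
    {"jaw": 0.65, "offset": [26.8, 45.1, 0], "rot": [0, 0, 0]}
  ]
}}

```text
time_s: 19.38
eef_pos: [0.5941, 0.0169, 0.1293]
eef_rot: [0.0, 0.966, -0.259, -0.002]
wrist_force: [0.8, 0.8, -0.4]
opening: 0.651
grasp_force: 0.0
```

Request:
{"api": "apply_moves", "payload": {
  "moves": [
    {"jaw": 0.65, "offset": [26.8, 45.1, 0], "rot": [0, 0, 0]},
    {"jaw": 0.65, "offset": [26.8, 45.1, 0], "rot": [0, 0, 0]},
    {"jaw": 0.65, "offset": [0, 0, 0], "rot": [0, 0, 0]},
    {"jaw": 0.65, "offset": [0, 0, 0], "rot": [0, 0, 0]},
    {"jaw": 0.65, "offset": [0, 0, 0], "rot": [0, 0, 0]}
  ]
}}

```text
time_s: 20.0
eef_pos: [0.5965, -0.085, 0.1307]
eef_rot: [-0.0, 0.966, -0.258, -0.001]
wrist_force: [-0.6, 0.0, 0.3]
opening: 0.648
grasp_force: 0.0
```

Run:
```python
from h import *
q=wristcloud('rim_mid'); q=q[np.hypot(q[:,0]-.595,q[:,1]+.087)<.04]; stat(q[(q[:,2]>.03)&(q[:,2]<.042)]);stat(q[q[:,2]>.05]); stat(q[(q[:,2]<.012)]); print(np.percentile(q[:,2],[5,50,98])); rel(595.4,-86.8,-18)
for n in ['top','scene']:
    im,d=ctrl.camera(n); o=ctrl.outline_of(n,'euro_mid')
    if o: w=region_pts(n,o[0]['region'],d); stat(w[w[:,2]>.012])
```

```text
[(0.98, array([255., 178.]))]
795 rect [596.  -86.6  28.1  28.2  35.2] mean [597.2 -87.3  37.1] yaw 57.2
56 rect [596.  -86.7   2.6   7.9  79.8] mean [596.7 -87.   59.6] yaw -9.0
273 rect [593.  -84.9  35.6  41.6  58.8] mean [602.2 -90.4   7.9] yaw 55.1
[0.00745106 0.03604758 0.0615022 ]
t 20.1 pos [596.8 -85.1 131.2] yaw -29.87 tool mm to go [ -0.3   2.2 149.2]
479 rect [592.6 280.7  33.1  71.5  58.4] mean [594.6 281.8  16.8] yaw -30.6
```

Request:
{"api": "apply_moves", "payload": {
  "moves": [
    {"jaw": 0.65, "offset": [0, 0.8, 55], "rot": [0, 0, 0]},
    {"jaw": 0.65, "offset": [0, 0, 50], "rot": [0, 0, 0]},
    {"jaw": 0.65, "offset": [0, 0, 30], "rot": [0, 0, 0]},
    {"jaw": 0.65, "offset": [0, 0, 9], "rot": [0, 0, 0]},
    {"jaw": 0.65, "offset": [0, 0, 5], "rot": [0, 0, 0]}
  ]
}}

```text
time_s: 20.92
eef_pos: [0.5972, -0.0874, -0.017]
eef_rot: [0.0, 0.966, -0.259, 0.001]
wrist_force: [0.2, -0.2, -0.3]
opening: 0.649
grasp_force: 0.0
```

Request:
{"api": "apply_moves", "payload": {
  "moves": [
    {"jaw": 0.65, "offset": [0, 0, 0], "rot": [0, 0, 0]},
    {"jaw": 0, "offset": [0, 0, 0], "rot": [0, 0, 0]},
    {"jaw": 0, "offset": [0, 0, 0], "rot": [0, 0, 0]},
    {"jaw": 0, "offset": [0, 0, 0], "rot": [0, 0, 0]},
    {"jaw": 0, "offset": [0, 0, 0], "rot": [0, 0, 0]}
  ]
}}

```text
time_s: 21.55
eef_pos: [0.5977, -0.0876, -0.016]
eef_rot: [0.0, 0.966, -0.259, 0.001]
wrist_force: [-1.3, -0.2, 6.8]
opening: 0.313
grasp_force: 58.9
```

Request:
{"api": "apply_moves", "payload": {
  "moves": [
    {"jaw": 0, "offset": [0, 0, -20], "rot": [0, 0, 0]},
    {"jaw": 0, "offset": [0, 0, -50], "rot": [0, 0, 0]},
    {"jaw": 0, "offset": [0, 0, -30], "rot": [0, 0, 0]},
    {"jaw": 0, "offset": [23.6, 43.4, 0], "rot": [0, 0, 0]},
    {"jaw": 0, "offset": [23.6, 43.4, 0], "rot": [0, 0, 0]}
  ]
}}

```text
time_s: 22.18
eef_pos: [0.5947, -0.1867, 0.0846]
eef_rot: [0.0, 0.966, -0.258, 0.001]
wrist_force: [0.6, -0.2, -1.5]
opening: 0.314
grasp_force: 59.3
```

Request:
{"api": "apply_moves", "payload": {
  "moves": [
    {"jaw": 0, "offset": [23.6, 43.4, 0], "rot": [0, 0, 0]},
    {"jaw": 0, "offset": [23.6, 43.4, 0], "rot": [0, 0, 0]},
    {"jaw": 0, "offset": [0, 0, 0], "rot": [0, 0, 0]},
    {"jaw": 0, "offset": [0, 0, 0], "rot": [0, 0, 0]},
    {"jaw": 0, "offset": [0, 0, 0], "rot": [0, 0, 0]}
  ]
}}

```text
time_s: 22.8
eef_pos: [0.5917, -0.2834, 0.0827]
eef_rot: [-0.0, 0.966, -0.258, -0.0]
wrist_force: [0.1, 1.3, -1.5]
opening: 0.31
grasp_force: 59.4
```

Run:
```python
from h import *
q=wristcloud('rim_mid','w11'); q=q[np.hypot(q[:,0]-.591,q[:,1]+.285)<.04]; stat(q); stat(q[q[:,2]>.15]); print(np.percentile(q[:,2],[5,50,98])); rel(592.6,-285,-16); o=ctrl.get_obs(); print(o['grasp_force'])
```

```text
[(0.98, array([252., 266.])), (0.55, array([211., 112.]))]
5146 rect [ 591.7 -283.8   28.4   31.8   55.5] mean [ 594.7 -286.4  131.4] yaw 3.1
387 rect [ 589.8 -283.6    2.9    9.2   80.6] mean [ 590.8 -284.1  157.3] yaw -5.5
[0.1070852  0.13480562 0.16058698]
t 22.9 pos [ 591.8 -283.4   82.6] yaw -29.89 tool mm to go [ 1.5  1.  98.6]
59.36787307262421
```

View pics/w11.png

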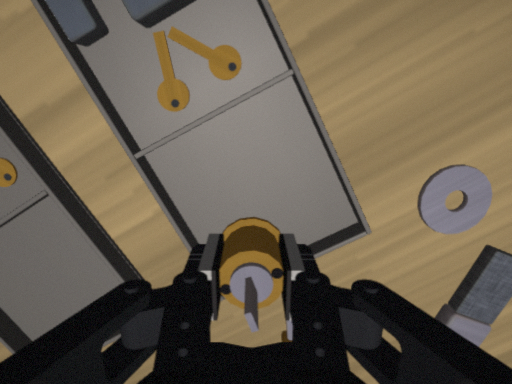

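Rim cylinder held upright at (250,270), over the empty night bay. Setting it down.

Request:
{"api": "apply_moves", "payload": {
  "moves": [
    {"jaw": 0, "offset": [1.2, 1, 45], "rot": [0, 0, 0]},
    {"jaw": 0, "offset": [0, 0, 32], "rot": [0, 0, 0]},
    {"jaw": 0, "offset": [0, 0, 15], "rot": [0, 0, 0]},
    {"jaw": 0, "offset": [0, 0, 6], "rot": [0, 0, 0]},
    {"jaw": 0, "offset": [0, 0, 0], "rot": [0, 0, 0]}
  ]
}}

```text
time_s: 23.52
eef_pos: [0.593, -0.2866, -0.0145]
eef_rot: [0.0, 0.966, -0.258, 0.001]
wrist_force: [0.2, -0.8, -0.7]
opening: 0.311
grasp_force: 59.6
```

Request:
{"api": "apply_moves", "payload": {
  "moves": [
    {"jaw": 0, "offset": [0, 0, 0], "rot": [0, 0, 0]},
    {"jaw": 0.65, "offset": [0, 0, 0], "rot": [0, 0, 0]},
    {"jaw": 0.65, "offset": [0, 0, 0], "rot": [0, 0, 0]},
    {"jaw": 0.65, "offset": [0, 0, 0], "rot": [0, 0, 0]},
    {"jaw": 0.65, "offset": [0, 0, 0], "rot": [0, 0, 0]}
  ]
}}

```text
time_s: 24.15
eef_pos: [0.5921, -0.2863, -0.0154]
eef_rot: [0.0, 0.966, -0.259, 0.0]
wrist_force: [0.6, 0.7, 0.3]
opening: 0.654
grasp_force: 0.0
```

Request:
{"api": "apply_moves", "payload": {
  "moves": [
    {"jaw": 0.65, "offset": [0, 0, -30], "rot": [0, 0, 0]},
    {"jaw": 0.65, "offset": [0, 0, -60], "rot": [0, 0, 0]},
    {"jaw": 0.65, "offset": [0, 0, -60], "rot": [0, 0, 0]},
    {"jaw": 0.95, "offset": [0, 0, 0], "rot": [0, 0, 0]},
    {"jaw": 0.95, "offset": [0, 0, 0], "rot": [0, 0, 0]}
  ]
}}

```text
time_s: 24.78
eef_pos: [0.5919, -0.2861, 0.1343]
eef_rot: [-0.0, 0.966, -0.259, -0.0]
wrist_force: [-0.6, -0.4, -1.8]
opening: 0.951
grasp_force: 0.0
```

Run:
```python
from h import *
q=wristcloud('rim_mid'); q=q[np.hypot(q[:,0]-.591,q[:,1]+.285)<.04]
if len(q)>50: stat(q[(q[:,2]>.03)&(q[:,2]<.042)]); print(np.percentile(q[:,2],[5,50,98])); 
rel(604,99.5,140)
```

```text
[(0.56, array([251., 180.]))]
773 rect [ 591.1 -286.5   27.2   28.9   59.6] mean [ 592.3 -287.2   37.1] yaw -72.4
[0.00646802 0.03606564 0.06171543]
t 24.88 pos [ 590.9 -285.4  132.3] yaw -29.98 tool mm to go [-181.  -340.    -6.9]
```

Request:
{"api": "apply_moves", "payload": {
  "moves": [
    {"jaw": 0.95, "offset": [-25.9, -48.6, 0], "rot": [0, 0, 0]},
    {"jaw": 0.95, "offset": [-25.9, -48.6, 0], "rot": [0, 0, 0]},
    {"jaw": 0.95, "offset": [-25.9, -48.6, 0], "rot": [0, 0, 0]},
    {"jaw": 0.95, "offset": [-25.9, -48.6, 0], "rot": [0, 0, 0]},
    {"jaw": 0.95, "offset": [-25.9, -48.6, 0], "rot": [0, 0, 0]}
  ]
}}

```text
time_s: 25.5
eef_pos: [0.5999, -0.0091, 0.1323]
eef_rot: [0.0, 0.966, -0.259, -0.002]
wrist_force: [1.2, 0.9, -0.4]
opening: 0.949
grasp_force: 0.0
```

Request:
{"api": "apply_moves", "payload": {
  "moves": [
    {"jaw": 0.95, "offset": [-25.9, -48.6, 0], "rot": [0, 0, 0]},
    {"jaw": 0.95, "offset": [-25.9, -48.6, 0], "rot": [0, 0, 0]},
    {"jaw": 0.95, "offset": [0, 0, 0], "rot": [0, 0, 0]},
    {"jaw": 0.95, "offset": [0, 0, 0], "rot": [0, 0, 0]},
    {"jaw": 0.95, "offset": [0, 0, 0], "rot": [0, 0, 0]}
  ]
}}

```text
time_s: 26.12
eef_pos: [0.6048, 0.0976, 0.1337]
eef_rot: [0.0, 0.966, -0.259, -0.001]
wrist_force: [0.6, 0.8, -0.2]
opening: 0.946
grasp_force: 0.0
```

Run:
```python
from h import *
q=wristcloud('knob_mid'); q=q[np.hypot(q[:,0]-.604,q[:,1]-.1)<.05]; stat(q[(q[:,2]>.044)&(q[:,2]<.066)]); stat(q[(q[:,2]<.02)]); stat(q[(q[:,2]>.065)]); print(np.percentile(q[:,2],[5,50,98])); rel(604,99.5,0)
o,P,im=view('w12'); P=P[(abs(P[:,0])<13)&(P[:,2]<-20)&(abs(P[:,1])<70)]; print('tips z',np.percentile(P[:,2],99.5),P[P[:,1]<0][:,1].max(),P[P[:,1]>0][:,1].min())
```

```text
[(0.73, array([245., 181.]))]
2840 rect [604.4  98.9  50.8  50.7  84.1] mean [606.8  97.4  58.9] yaw -13.2
1067 rect [610.3  92.8  66.7  46.3  47.3] mean [620.2  90.2  12.9] yaw 59.4
245 rect [604.1  98.9   6.4  24.1  18.6] mean [604.5  98.6  68.7] yaw -71.5
[0.01094883 0.05923672 0.06928984]
t 26.23 pos [605.1  97.5 134.2] yaw -30.1 tool mm to go [ -1.9  -1.2 134.2]
tips z -42.1103953772803 -0.0015059504184001832 0.002540885533097899
```

Request:
{"api": "apply_moves", "payload": {
  "moves": [
    {"jaw": 0.95, "offset": [-1.4, -1.8, 0], "rot": [0, 0, 0]},
    {"jaw": 0.95, "offset": [0, 0, 55], "rot": [0, 0, 0]},
    {"jaw": 0.95, "offset": [0, 0, 45], "rot": [0, 0, 0]},
    {"jaw": 0.95, "offset": [0, 0, 28], "rot": [0, 0, 0]},
    {"jaw": 0.95, "offset": [0, 0, 10], "rot": [0, 0, 0]}
  ]
}}

```text
time_s: 26.9
eef_pos: [0.6032, 0.1011, -0.0055]
eef_rot: [0.0, 0.966, -0.259, -0.002]
wrist_force: [0.6, 0.3, -0.0]
opening: 0.953
grasp_force: 0.0
```

Request:
{"api": "apply_moves", "payload": {
  "moves": [
    {"jaw": 0.95, "offset": [0, 0, 0], "rot": [0, 0, 0]},
    {"jaw": 0, "offset": [0, 0, 0], "rot": [0, 0, 0]},
    {"jaw": 0, "offset": [0, 0, 0], "rot": [0, 0, 0]},
    {"jaw": 0, "offset": [0, 0, 0], "rot": [0, 0, 0]},
    {"jaw": 0, "offset": [0, 0, 0], "rot": [0, 0, 0]}
  ]
}}

```text
time_s: 27.52
eef_pos: [0.6062, 0.1011, -0.0013]
eef_rot: [-0.0, 0.966, -0.259, 0.002]
wrist_force: [0.0, -0.9, 5.4]
opening: 0.579
grasp_force: 61.6
```

Request:
{"api": "apply_moves", "payload": {
  "moves": [
    {"jaw": 0, "offset": [0, 0, -20], "rot": [0, 0, 0]},
    {"jaw": 0, "offset": [0, 0, -50], "rot": [0, 0, 0]},
    {"jaw": 0, "offset": [0, 0, -30], "rot": [0, 0, 0]},
    {"jaw": 0, "offset": [23.4, 40.5, 0], "rot": [0, 0, 0]},
    {"jaw": 0, "offset": [23.4, 40.5, 0], "rot": [0, 0, 0]}
  ]
}}

```text
time_s: 28.15
eef_pos: [0.6055, 0.0072, 0.0989]
eef_rot: [-0.0, 0.966, -0.258, 0.002]
wrist_force: [1.1, -0.1, -2.8]
opening: 0.578
grasp_force: 63.0
```

Request:
{"api": "apply_moves", "payload": {
  "moves": [
    {"jaw": 0, "offset": [23.4, 40.5, 0], "rot": [0, 0, 0]},
    {"jaw": 0, "offset": [23.4, 40.5, 0], "rot": [0, 0, 0]},
    {"jaw": 0, "offset": [0, 0, 0], "rot": [0, 0, 0]},
    {"jaw": 0, "offset": [0, 0, 0], "rot": [0, 0, 0]},
    {"jaw": 0, "offset": [0, 0, 0], "rot": [0, 0, 0]}
  ]
}}

```text
time_s: 28.78
eef_pos: [0.6049, -0.0845, 0.0969]
eef_rot: [-0.0, 0.966, -0.258, 0.0]
wrist_force: [-0.5, -0.1, -1.0]
opening: 0.579
grasp_force: 63.0
```

Run:
```python
from h import *
q=wristcloud('knob_mid','w13'); q=q[np.hypot(q[:,0]-.604,q[:,1]+.088)<.05]; q=q[q[:,2]>.1]; stat(q);stat(q[q[:,2]>.164]); print(np.percentile(q[:,2],[2,50,98])); rel(606.4,-86,-2.5); o=ctrl.get_obs(); print(o['grasp_force'])
```

```text
[(0.92, array([247., 257.])), (0.37, array([447.,  79.]))]
15317 rect [608.6 -86.9  56.5  56.8  23.6] mean [612.4 -90.1 145.9] yaw 57.0
1002 rect [604.2 -85.3   6.7  24.   18.9] mean [604.9 -86.1 166.7] yaw -71.4
[0.10851035 0.15741242 0.16727966]
t 28.88 pos [604.9 -84.6  96.7] yaw -29.88 tool mm to go [ 2.   0.5 99.2]
63.0113704316318
```

View pics/w13.png

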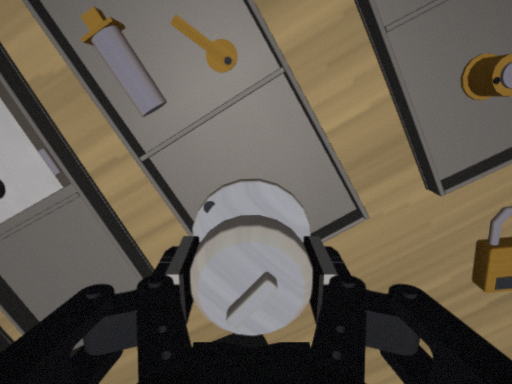

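Request:
{"api": "apply_moves", "payload": {
  "moves": [
    {"jaw": 0, "offset": [1.6, 2.2, 45], "rot": [0, 0, 0]},
    {"jaw": 0, "offset": [0, 0, 32], "rot": [0, 0, 0]},
    {"jaw": 0, "offset": [0, 0, 15], "rot": [0, 0, 0]},
    {"jaw": 0, "offset": [0, 0, 6], "rot": [0, 0, 0]},
    {"jaw": 0, "offset": [0, 0, 0], "rot": [0, 0, 0]}
  ]
}}

```text
time_s: 29.5
eef_pos: [0.6062, -0.0885, -0.0002]
eef_rot: [0.0, 0.966, -0.258, 0.001]
wrist_force: [-0.8, 0.2, -1.8]
opening: 0.583
grasp_force: 63.1
```

Request:
{"api": "apply_moves", "payload": {
  "moves": [
    {"jaw": 0, "offset": [0, 0, 0], "rot": [0, 0, 0]},
    {"jaw": 0.95, "offset": [0, 0, 0], "rot": [0, 0, 0]},
    {"jaw": 0.95, "offset": [0, 0, 0], "rot": [0, 0, 0]},
    {"jaw": 0.95, "offset": [0, 0, 0], "rot": [0, 0, 0]},
    {"jaw": 0.95, "offset": [0, 0, 0], "rot": [0, 0, 0]}
  ]
}}

```text
time_s: 30.12
eef_pos: [0.6052, -0.0886, -0.0014]
eef_rot: [-0.0, 0.966, -0.259, 0.0]
wrist_force: [-0.7, -0.7, -0.1]
opening: 0.955
grasp_force: 0.0
```

Request:
{"api": "apply_moves", "payload": {
  "moves": [
    {"jaw": 0.95, "offset": [0, 0, -30], "rot": [0, 0, 0]},
    {"jaw": 0.95, "offset": [0, 0, -60], "rot": [0, 0, 0]},
    {"jaw": 0.95, "offset": [0, 0, -50], "rot": [0, 0, 0]},
    {"jaw": 0.6, "offset": [0, 0, 0], "rot": [0, 0, 0]},
    {"jaw": 0.6, "offset": [0, 0, 0], "rot": [0, 0, 0]}
  ]
}}

```text
time_s: 30.75
eef_pos: [0.6048, -0.0884, 0.138]
eef_rot: [-0.0, 0.966, -0.259, -0.0]
wrist_force: [-0.6, 0.0, -0.0]
opening: 0.601
grasp_force: 0.0
```

Run:
```python
from h import *
q=wristcloud('knob_mid'); q=q[np.hypot(q[:,0]-.604,q[:,1]+.088)<.05]
if len(q)>50: stat(q[(q[:,2]>.044)&(q[:,2]<.066)]); stat(q[(q[:,2]>.065)]); print(np.percentile(q[:,2],[5,50,98]))
rel(426,42.2,138)
```

```text
[(0.93, array([247., 180.]))]
2787 rect [605.3 -89.   51.1  51.2  46.1] mean [607.7 -90.5  58.9] yaw -8.3
241 rect [605.1 -89.    6.1  24.2  18. ] mean [605.6 -89.5  68.7] yaw -71.7
[0.01041637 0.05920742 0.06921502]
t 30.85 pos [603.9 -88.1 136.5] yaw -29.98 tool mm to go [-219.2  -24.    -0.8]
```

Request:
{"api": "apply_moves", "payload": {
  "moves": [
    {"jaw": 0.6, "offset": [0, 0, 0], "rot": [0, 0, -6.25]},
    {"jaw": 0.6, "offset": [0, 0, 0], "rot": [0, 0, -6.25]},
    {"jaw": 0.6, "offset": [0, 0, 0], "rot": [0, 0, 0]},
    {"jaw": 0.6, "offset": [-52.2, -17.7, 0], "rot": [0, 0, 0]},
    {"jaw": 0.6, "offset": [-52.2, -17.7, 0], "rot": [0, 0, 0]}
  ]
}}

```text
time_s: 31.48
eef_pos: [0.5145, -0.0228, 0.137]
eef_rot: [-0.0, 0.988, -0.154, -0.001]
wrist_force: [0.3, -0.0, 0.3]
opening: 0.598
grasp_force: 0.0
```

Request:
{"api": "apply_moves", "payload": {
  "moves": [
    {"jaw": 0.6, "offset": [-52.2, -17.7, 0], "rot": [0, 0, 0]},
    {"jaw": 0.6, "offset": [-52.2, -17.7, 0], "rot": [0, 0, 0]},
    {"jaw": 0.6, "offset": [0, 0, 0], "rot": [0, 0, 0]},
    {"jaw": 0.6, "offset": [0, 0, 0], "rot": [0, 0, 0]},
    {"jaw": 0.6, "offset": [0, 0, 0], "rot": [0, 0, 0]}
  ]
}}

```text
time_s: 32.1
eef_pos: [0.4284, 0.041, 0.1386]
eef_rot: [0.0, 0.988, -0.153, 0.0]
wrist_force: [0.8, 0.2, -0.7]
opening: 0.599
grasp_force: 0.0
```

Run:
```python
from h import *
q=wristcloud('cam_mid'); stat(q[q[:,2]>.026]); stat(q[q[:,2]<.014]); rel(426,42.2,-14)
```

```text
[(0.78, array([248., 168.]))]
848 rect [439.   37.2  18.2  45.   71.7] mean [439.   37.7  32.8] yaw -17.5
207 rect [432.5  41.5  27.5  51.5  82.5] mean [429.2  41.9   5.1] yaw -36.4
t 32.2 pos [428.1  41.  138.5] yaw -17.56 tool mm to go [ -2.3  -0.5 152.5]
```

Request:
{"api": "apply_moves", "payload": {
  "moves": [
    {"jaw": 0.6, "offset": [-3, -0.5, 0], "rot": [0, 0, 0]},
    {"jaw": 0.6, "offset": [0, 0, 55], "rot": [0, 0, 0]},
    {"jaw": 0.6, "offset": [0, 0, 55], "rot": [0, 0, 0]},
    {"jaw": 0.6, "offset": [0, 0, 30], "rot": [0, 0, 0]},
    {"jaw": 0.6, "offset": [0, 0, 12], "rot": [0, 0, 0]}
  ]
}}

```text
time_s: 32.83
eef_pos: [0.423, 0.0432, -0.0153]
eef_rot: [-0.0, 0.988, -0.152, -0.002]
wrist_force: [0.3, -0.3, -0.6]
opening: 0.599
grasp_force: 0.0
```

Request:
{"api": "apply_moves", "payload": {
  "moves": [
    {"jaw": 0.6, "offset": [0, 0, 0], "rot": [0, 0, 0]},
    {"jaw": 0, "offset": [0, 0, 0], "rot": [0, 0, 0]},
    {"jaw": 0, "offset": [0, 0, 0], "rot": [0, 0, 0]},
    {"jaw": 0, "offset": [0, 0, 0], "rot": [0, 0, 0]},
    {"jaw": 0, "offset": [0, 0, 0], "rot": [0, 0, 0]}
  ]
}}

```text
time_s: 33.45
eef_pos: [0.4259, 0.0428, -0.012]
eef_rot: [0.0, 0.988, -0.152, 0.001]
wrist_force: [-1.6, -0.2, 6.4]
opening: 0.18
grasp_force: 58.4
```

Request:
{"api": "apply_moves", "payload": {
  "moves": [
    {"jaw": 0, "offset": [0, 0, -20], "rot": [0, 0, 0]},
    {"jaw": 0, "offset": [0, 0, -50], "rot": [0, 0, 0]},
    {"jaw": 0, "offset": [0, 0, -30], "rot": [0, 0, 0]},
    {"jaw": 0, "offset": [39.1, -28.3, 0], "rot": [0, 0, 0]},
    {"jaw": 0, "offset": [39.1, -28.3, 0], "rot": [0, 0, 0]}
  ]
}}

```text
time_s: 34.08
eef_pos: [0.5184, 0.0738, 0.0888]
eef_rot: [-0.0, 0.988, -0.152, 0.002]
wrist_force: [0.9, -0.8, 0.8]
opening: 0.184
grasp_force: 58.8
```

Request:
{"api": "apply_moves", "payload": {
  "moves": [
    {"jaw": 0, "offset": [39.1, -28.3, 0], "rot": [0, 0, 0]},
    {"jaw": 0, "offset": [39.1, -28.3, 0], "rot": [0, 0, 0]},
    {"jaw": 0, "offset": [0, 0, 0], "rot": [0, 0, 0]},
    {"jaw": 0, "offset": [0, 0, 0], "rot": [0, 0, 0]},
    {"jaw": 0, "offset": [0, 0, 0], "rot": [0, 0, 0]}
  ]
}}

```text
time_s: 34.7
eef_pos: [0.6068, 0.1039, 0.0868]
eef_rot: [0.0, 0.988, -0.152, -0.0]
wrist_force: [-0.6, -0.8, -0.8]
opening: 0.185
grasp_force: 58.8
```

Run:
```python
from h import *
q=wristcloud('cam_mid'); q=q[q[:,2]>.1]; stat(q); print(np.percentile(q[:,2],[5,50,95])); rel(609,103.8,-11); print(ctrl.get_obs()['grasp_force'])
```

```text
[(0.91, array([250., 236.]))]
3330 rect [620.   97.2  22.2  44.9  63.2] mean [620.7  98.4 130.8] yaw -17.7
[0.12891303 0.13044995 0.13574687]
t 34.8 pos [607.1 103.8  86.9] yaw -17.5 tool mm to go [ 1.8 -0.5 97.9]
58.848586678504944
```

Request:
{"api": "apply_moves", "payload": {
  "moves": [
    {"jaw": 0, "offset": [1.7, -1, 45], "rot": [0, 0, 0]},
    {"jaw": 0, "offset": [0, 0, 31], "rot": [0, 0, 0]},
    {"jaw": 0, "offset": [0, 0, 15], "rot": [0, 0, 0]},
    {"jaw": 0, "offset": [0, 0, 6], "rot": [0, 0, 0]},
    {"jaw": 0, "offset": [0, 0, 0], "rot": [0, 0, 0]}
  ]
}}

```text
time_s: 35.42
eef_pos: [0.6105, 0.1045, -0.0095]
eef_rot: [-0.0, 0.988, -0.152, 0.001]
wrist_force: [0.2, -0.0, -0.7]
opening: 0.181
grasp_force: 59.0
```

Request:
{"api": "apply_moves", "payload": {
  "moves": [
    {"jaw": 0, "offset": [0, 0, 0], "rot": [0, 0, 0]},
    {"jaw": 0.6, "offset": [0, 0, 0], "rot": [0, 0, 0]},
    {"jaw": 0.6, "offset": [0, 0, 0], "rot": [0, 0, 0]},
    {"jaw": 0.6, "offset": [0, 0, 0], "rot": [0, 0, 0]},
    {"jaw": 0.6, "offset": [0, 0, 0], "rot": [0, 0, 0]}
  ]
}}

```text
time_s: 36.05
eef_pos: [0.6097, 0.1045, -0.0104]
eef_rot: [-0.0, 0.988, -0.152, 0.0]
wrist_force: [0.2, -0.6, 0.8]
opening: 0.603
grasp_force: 0.0
```

Request:
{"api": "apply_moves", "payload": {
  "moves": [
    {"jaw": 0.6, "offset": [0, 0, -30], "rot": [0, 0, 0]},
    {"jaw": 0.6, "offset": [0, 0, -60], "rot": [0, 0, 0]},
    {"jaw": 0.6, "offset": [0, 0, -60], "rot": [0, 0, 0]},
    {"jaw": 0.6, "offset": [-50, 0, -20], "rot": [0, 0, 0]},
    {"jaw": 0.6, "offset": [-50, 0, -20], "rot": [0, 0, 0]}
  ]
}}

```text
time_s: 36.67
eef_pos: [0.5136, 0.1347, 0.1808]
eef_rot: [-0.0, 0.988, -0.152, 0.001]
wrist_force: [-1.1, 0.8, 0.6]
opening: 0.598
grasp_force: 0.0
```

Request:
{"api": "apply_moves", "payload": {
  "moves": [
    {"jaw": 0.6, "offset": [-55, 0, -10], "rot": [0, 0, 0]},
    {"jaw": 0.6, "offset": [-55, 0, -10], "rot": [0, 0, 0]},
    {"jaw": 0.6, "offset": [0, 0, 0], "rot": [0, 0, 0]},
    {"jaw": 0.6, "offset": [0, 0, 0], "rot": [0, 0, 0]},
    {"jaw": 0.6, "offset": [0, 0, 0], "rot": [0, 0, 0]}
  ]
}}

```text
time_s: 37.3
eef_pos: [0.4102, 0.1672, 0.1994]
eef_rot: [0.0, 0.988, -0.152, -0.0]
wrist_force: [-0.0, -0.6, 0.2]
opening: 0.603
grasp_force: 0.0
```

Run:
```python
from h import *
for n in ['top','scene']:
    im,d=ctrl.camera(n)
    cv2.imwrite(f'pics/{n}9.png',im[:,:,::-1] if n=='top' else cv2.resize(im,(800,600),interpolation=2)[:,:,::-1])
    for t in ['euro_mid','rim_mid','cam_mid','knob_mid']:
        o=ctrl.outline_of(n,t)
        if o:
            w=region_pts(n,o[0]['region'],d); print(n,t,o[0]['score']); stat(w[w[:,2]>dict(euro_mid=.012,rim_mid=.028,cam_mid=.026,knob_mid=.043)[t]])
rel(0,0,0)
```

```text
top euro_mid 0.91
386 rect [591.  282.7  32.5  70.   60.1] mean [590.7 282.7  18.8] yaw -29.4
top rim_mid 0.5
124 rect [ 590.7 -284.5   26.5   27.3   53. ] mean [ 589.6 -282.8   39.2] yaw 13.2
top cam_mid 0.63
130 rect [622.6 102.2  17.1  45.   76.4] mean [621.1 101.3  34.8] yaw -15.4
top knob_mid 0.67
424 rect [604.4 -86.8  50.8  49.5  33.3] mean [602.5 -86.1  60.8] yaw -4.9
scene euro_mid 0.69
480 rect [592.  281.3  32.7  71.8  59.9] mean [594.5 282.   16.7] yaw -30.3
scene rim_mid 0.69
130 rect [ 591.4 -286.2   29.1   27.    49.8] mean [ 593.8 -283.7   38.1] yaw -59.1
scene cam_mid 0.75
153 rect [624.5  96.9  18.4  44.8  66.1] mean [622.9  99.3  33.4] yaw -21.1
scene knob_mid 0.68
442 rect [608.  -88.7  47.8  50.5  19.1] mean [612.5 -86.1  57.5] yaw -58.6
t 37.8 pos [409.4 167.6 199.4] yaw -17.48 tool mm to go [-340.1  282.8  199.5]
```

View pics/scene9.png

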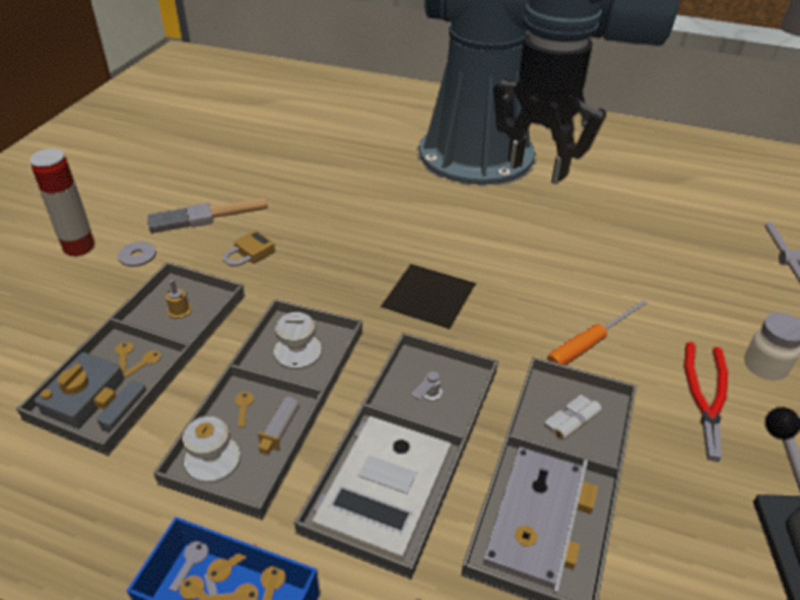

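The scene picture shows every part upright or lying as before in its own front bay: rim (177,300), knob (297,338), cam (432,388), euro (573,417). All are within a few mm of the bay middles, and the mat and gripper are clear.

```bash
python3 -c "
from bench import ctrl
print(ctrl.hand_in())"
```

```text
the job is handed in; nothing more can be done
None
```

The job is handed in: all four parts are in the front bays of their own trays, within about 3 mm of the middle by camera, each lying or standing as it did before; the first grasp on the cam lock missed and the second held.

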